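Restock the tin rack on the alcove shelf, oldest in front

ROBOT

A 6-joint arm with a two-finger parallel gripper is mounted at the origin on the work surface. World frame = base frame: x ahead of the robot, y to its left, z up, the work surface at z = 0. Lengths are in m, angles in degrees, forces in N, time in s.
With the tool pointing down it reaches from about 0.35 to 0.875 m from the base axis. Payload 4.2 kg.
Tool frame: the origin (TCP) lies at the very end of the fingers, on their centre line; the grasp point (between the pads) lies 19 mm behind it; z points along the fingers, y is the line along which they close (so a half turn about z gives the same grasp; the last joint's range is limited). The gripper opens to 87 mm and grips with 3 to 60 N. Pads are 19 mm wide; open, the fingers measure 117 mm over their backs; the gripper's body (75 mm by 190 mm) begins 51 mm behind the grasp point.
Start: joints at [83.171, 22.042, 0.453, 0, -68.411, -14.817], TCP at [0.231, 0.581, 0.223] pointing down, gripper open.
Joint ranges: [-179.83, 179.83], [-69.29, 118.12], [-61.27, 80.66], [-181.25, 117.63], [-171.15, -9.14], [-177.46, 177.46]. Speed limits (degrees/s): [159.86, 159.86, 180, 180, 180, 180].

INTERFACE

Orientations are given as a 3x3 rotation matrix whose columns are the frame's x, y, z axes.
In Python, from station import * gives the robot as it stands.
- The arm moves only by the shell command python3 -m pendant 'ROWS'. ROWS is JSON, a list of rows, each an object of numbers: "x", "y", "z": the shift along the world's x, y, z normalised to -1 to 1, where 1 is 250 mm; "rx", "ry", "rz": the turn, a rotation vector about the world's x, y, z normalised to -1 to 1, where 1 is 180 degrees; "claw": the opening, from 0 (shut) to 1 (fully open). A call has exactly 8 rows; each row is the pose to reach, as a shift and turn from the pose commanded when the call began, turning the shorter way round; what a row does not reach only later rows make up. A row lasts 1/8 s, in which the tool goes at most 62.5 mm and 10.7 degrees, less where a joint would pass 70% of its speed; a pose out of reach is approached as far as the arm can. A call with a number of a shift or a turn outside -1 to 1 is refused whole. A call with a gripper value outside its range is refused whole. The fingers move at their own pace and stop on an object; the grip force is fixed at half the most. Time passes only in rows, so rows that repeat a pose let the fingers close, or fill a call up. It gives the time, the measured TCP pose, the force, the opening and the grip force at its end, in the units of the state.
- sense(): the state, without advancing time (a new reading comes with each control period).
- capture(name): name is "scene" or "top" or "wrist"; returns a dict with "color" (420x560x3 uint8, red, green, blue), "mtx" (3x3 intrinsics, pixels), "world_to_cam" (4x4, takes a point from world to camera coordinates). Camera axes: x right, y up, looking along -z (the intrinsics and any distortion apply to the point x, -y, -z); pixel columns grow to the right and rows downward; lengths in m; the calibration is good to about 2 mm. A picture is of the moment at which its call begins. There is no depth.
- finish_job(): hands the job in; it is judged then, once.
Trained networks look in a picture, given as the dict that the camera call returned (one of the last four; its "shot" number tells which), for a name from the list of things; names that differ only in an ending like _2 or _b are one class to them, and where a whole thing is asked for, a point or a joint stands for the part that bears it (a point fixed in the world has none). Each returns a list of dicts, best first, with "conf" (0 to 1); they miss things now and then, are a little off and sometimes report something else, mostly with a low value. They report only what shows in the picture. A call takes as long as a camera call.
- search_frame(picture, label): "centre" ([column, row] in pixels, amid what is visible of it).
- regions_of(picture, label): "region" (420x560 bool, what is visible of it) and "centre" ([column, row] in pixels, amid what is visible of it).
The state is a dict: "time_s": time; "joints": joint angles; "joint_velocities": joint speeds; "effort": joint torques, N m; "tcp_pos": TCP position; "ee_rot": TCP orientation; "wrist_force": force on the tool from outside, world axes, zero at the start; "moment": the same for the moment, N m; "gripper_width": opening from 0.0 (shut) to 1.0 (fully open); "gripper_force": force on a finger pad.
Only numpy, scipy, OpenCV 4.12 (cv2) and the standard library are available. Lean on these libraries where they do the work, as an engineer would, in place of code of your own. Each camera call takes 0.05 s, during which the arm holds its last target. There are 200 camera calls.

TASK

Restock the tin rack on the marble shelf, oldest in front: flip the cam lever out to free the rack's sliding back stop and push the stop all the way back, then pull the old tin or tins already in the rack forward, right up against the front lip, and only then stand every new tin from the shelf upright behind them in the same row. Finally slide the stop forward until the row is closed up without gaps between lip and stop, and flip the lever back to lock it. Do not disturb the mortar, sugar bowl, saucer and spatula.

Things in the scene. Friction and masses are not known exactly. Their poses are not given: they have to be found in the camera images.
- lane: Tin rack fixed on the shelf. Origin on the shelf below the inner face of its front lip; x runs back along the row from the lip (robot side), y across, z up. Floor 6 mm above the shelf, x -10 to 308 mm. Two rails (tops 14 mm above the shelf) leave a channel y -25 to 25 mm. Front lip top 22 mm; channel begins at x = 0. Guide bar at y 55 to 65 mm, top 18 mm. Place and yaw vary.
- stop (a joint): Travel of the rack's sliding back stop, m: 0 = all the way back (its face 240 mm behind the lip), growing as it slides forward to the lip (face at 240 mm minus the value), limit 0.19. Starts at 0.04 to 0.06. Freed, it slides with about 5 N and stays where left; with the cam lever locked it is clamped.
- stop_face (a point): Middle of the stop's front face, 32 mm above the shelf, axes as the rack's. The face is an upright plate 44 mm wide, 8 mm thick, top 56 mm above the shelf. A cross plate (top 26 mm above the shelf, 4 to 44 mm behind the face, rack y -24 to 96 mm) carries the grip post and cam lever.
- stop_grip (a point): Grip point on the stop's handle: a square upright black post, 14 x 14 mm, 24 mm behind the stop face on the row's centre line, free from 26 to 65 mm above the shelf; this point is 55 mm above the shelf. Moves with the stop.
- cam (a joint): Angle of the cam lever, rad. 0 = locked, lever pointing forward along the row; 1.57 = freed, lever pointing sideways away from the row (rack +y); limits -0.03 and 1.6. Growing is clockwise seen from above. It stays where it is left; it turns with 2 to 4 N at the knob.
- cam_hinge (a point): Point on the cam lever's upright pivot axis, 60 mm above the shelf, at rack y = 80 mm and 16 mm behind the stop face. Rides on the stop. (The pivot itself ends 39 mm above the shelf.)
- cam_knob (a point): Centre of the upper part of the lever's upright round black knob, 60 mm above the shelf, 50 mm from the pivot axis. The knob is 14 mm in diameter and stands from 34 to 72 mm above the shelf on the flat lever arm (12 mm wide, its top 36 mm above the shelf).
- old_a: Old tin (may be absent: one or two old tins): upright round steel tin, 42 mm in diameter, 46 mm high, 0.12 kg, bottom-heavy, origin at the centre of its underside, z up its axis. Starts in the rack, in front of the stop, away from the lip.
- old_b: Old tin (may be absent: one or two old tins): upright round steel tin, 42 mm in diameter, 46 mm high, 0.12 kg, bottom-heavy, origin at the centre of its underside, z up its axis. Starts in the rack, in front of the stop, away from the lip.
- new_a: New tin (may be absent: two or three new tins): same tin as the old ones, 42 mm in diameter, 46 mm high, 0.12 kg, bottom-heavy, origin at the centre of its underside, z up its axis. Starts upright on the marble shelf to the right of the rack (-y).
- new_b: New tin (may be absent: two or three new tins): same tin as the old ones, 42 mm in diameter, 46 mm high, 0.12 kg, bottom-heavy, origin at the centre of its underside, z up its axis. Starts upright on the marble shelf to the right of the rack (-y).
- new_c: New tin (may be absent: two or three new tins): same tin as the old ones, 42 mm in diameter, 46 mm high, 0.12 kg, bottom-heavy, origin at the centre of its underside, z up its axis. Starts upright on the marble shelf to the right of the rack (-y).
- mortar: Bystander: stone mortar with pestle, 100 mm wide, 65 mm high (pestle to 110 mm). Origin at the centre of its underside.
- sugar_bowl: Bystander: stainless steel sugar bowl with hinged lid, 92 mm wide, 90 mm high. Origin at the centre of its underside.
- saucer: Bystander: green melamine saucer, 140 mm wide, 18 mm high. Origin at the centre of its underside.
- spatula: Bystander: bamboo spatula, 260 mm long, lying flat along its x axis.

How it is judged:
By the outcome, as a careful person would: the job done as asked, in the order asked, and still so for the second after the job is handed in, with the robot touching nothing.
Of old_a, old_b only 1 to 2 are there at a start; the rules pass over those that are not, and their reading is None.
Of new_a, new_b, new_c only 2 to 3 are there at a start; the rules pass over those that are not, and their reading is None.
At some moment in a run one of new_a, new_b, new_c may be knocked a few centimetres aside while the robot is not near it.
Once in a run the grip may slacken for a moment while it holds something.
It also fails if it takes over 210 s, if anything falls off the work surface, if the arm or the gripper's body presses on something with over 40 N, if the wrist force passes 120 N, or if a joint passes its speed limit or range.

## Working session

There is one attempt and no reset: what is moved stays moved. The work goes in short steps, Python scripts to look and compute and a shell command to move; the robot and the scene stay as the last step left them, time stands still between calls to the robot, and variables do not carry over. Pictures are saved under pics/ and viewed, at most 14 in all, crops included, and the job is handed in when it is done.

```bash
ls; mkdir -p pics
cat > h.py <<'E'
from station import *
import numpy as np, cv2
def save(p,n): cv2.imwrite(f'pics/{n}.png',cv2.cvtColor(p['color'],cv2.COLOR_RGB2BGR))
def ray(p,uv):
    W=np.array(p['world_to_cam']);K=np.array(p['mtx']);R=W[:3,:3];t=W[:3,3]
    d=np.linalg.inv(K)@np.array([uv[0],uv[1],1.]);d=np.array([d[0],-d[1],-d[2]])
    return -R.T@t, R.T@d
def onz(p,uv,z):
    c,d=ray(p,uv);return c+d*(z-c[2])/d[2]
def proj(p,X):
    W=np.array(p['world_to_cam']);K=np.array(p['mtx'])
    c=W[:3,:3]@np.asarray(X)+W[:3,3];q=K@np.array([c[0],-c[1],-c[2]]);return q[:2]/q[2]
E
python3 - <<'E'
from h import *
s=sense();print({k:np.round(v,3).tolist() for k,v in s.items()})
for n in ['scene','top','wrist']:
    p=capture(n);save(p,n+'0');print(n,[k for k in p if k!='color'],np.round(ray(p,(280,210))[0],3),np.round(p['mtx'],1).tolist())
    for l in ['old_a','new_a','stop_grip','cam_knob','stop_face','lane','mortar','sugar_bowl','saucer','spatula']:
        r=search_frame(p,l)
        print(l,[(round(q['conf'],2),np.round(q['centre']).tolist()) for q in r[:6]])
E
```

```text
pics
{'time_s': 0.0, 'joints': [83.172, 22.091, 0.38, -0.03, -68.412, -14.818], 'joint_velocities': [-0.026, -0.074, -0.063, -0.008, 0.012, -0.051], 'effort': [0.001, -39.067, 18.741, 4.22, 0.011, -0.0], 'tcp_pos': [0.23, 0.58, 0.221], 'ee_rot': [[0.929, -0.369, -0.001], [-0.369, -0.929, -0.002], [0.0, 0.002, -1.0]], 'wrist_force': [0.099, 0.485, 0.655], 'moment': [0.034, 0.031, 0.003], 'gripper_force': 0.0, 'gripper_width': 1.002}
scene ['mtx', 'world_to_cam', 'shot'] [1.015 0.657 1.146] [[477.0, 0.0, 282.6], [0.0, 477.0, 202.3], [0.0, 0.0, 1.0]]
old_a [(0.77, [340.0, 242.0]), (0.59, [329.0, 252.0])]
new_a [(0.66, [302.0, 173.0]), (0.65, [252.0, 145.0]), (0.28, [338.0, 280.0])]
stop_grip [(0.69, [319.0, 272.0])]
cam_knob [(0.49, [335.0, 277.0]), (0.36, [316.0, 276.0])]
stop_face [(0.95, [317.0, 278.0])]
lane [(0.87, [321.0, 276.0])]
mortar [(0.93, [205.0, 168.0])]
sugar_bowl [(0.87, [379.0, 362.0])]
saucer [(0.87, [444.0, 315.0])]
spatula [(0.95, [204.0, 118.0]), (0.51, [320.0, 276.0]), (0.16, [339.0, 243.0])]
top ['mtx', 'world_to_cam', 'shot'] [ 0.397 -0.034  1.85 ] [[494.1, 0.0, 278.5], [0.0, 494.1, 206.7], [0.0, 0.0, 1.0]]
old_a [(0.61, [224.0, 212.0]), (0.6, [226.0, 230.0])]
new_a [(0.51, [300.0, 244.0]), (0.45, [349.0, 220.0])]
stop_grip [(0.75, [211.0, 199.0])]
cam_knob [(0.4, [198.0, 209.0])]
stop_face [(0.79, [208.0, 202.0])]
lane [(0.64, [218.0, 210.0]), (0.5, [299.0, 244.0]), (0.44, [200.0, 204.0])]
mortar [(0.77, [341.0, 167.0]), (0.71, [224.0, 228.0]), (0.39, [304.0, 204.0])]
sugar_bowl [(0.84, [136.0, 194.0])]
saucer [(0.58, [144.0, 258.0])]
spatula []
wrist ['mtx', 'world_to_cam', 'shot'] [0.304 0.552 0.384] [[351.9, 0.0, 285.4], [0.0, 351.9, 212.3], [0.0, 0.0, 1.0]]
old_a []
new_a []
stop_grip []
cam_knob []
stop_face []
lane []
mortar []
sugar_bowl []
saucer [(0.92, [365.0, 13.0])]
spatula []
```

View pics/scene0.png

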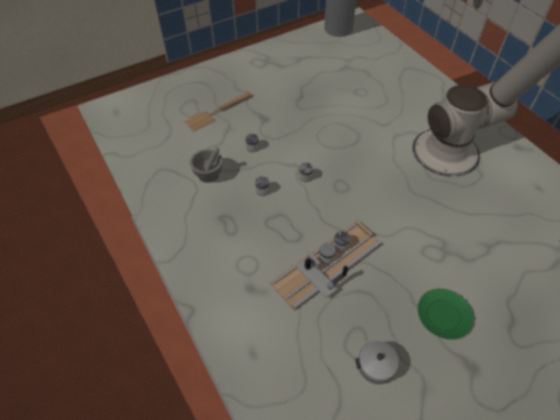

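View pics/top0.png

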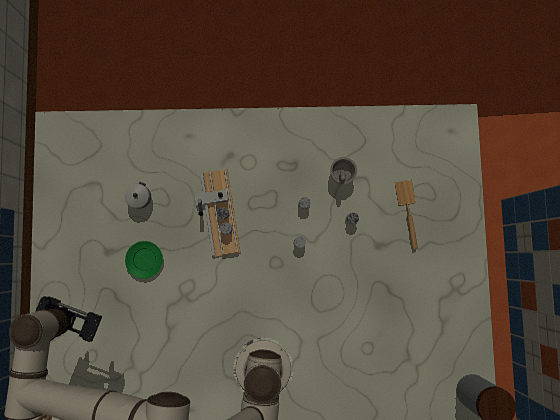

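Run:
```python
from h import *
p=capture('top')
for n,uv,z in [('old',(224,212),.035),('old',(226,230),.035),('new',(300,244),.03),('new',(349,220),.03),('grip',(211,199),.045),('knob',(198,209),.055),('mortar',(341,167),.04),('sugar',(136,194),.05),('saucer',(144,258),.01)]:
    print('top',n,onz(p,uv,z).round(3))
q=capture('scene')
for n,uv,z in [('old',(340,242),.03),('old',(329,252),.03),('new',(302,173),.025),('new',(252,145),.025),('?',(338,280),.03),('grip',(319,272),.045),('knob',(335,277),.055),('knob',(316,276),.055),('mortar',(205,168),.04),('spat',(204,118),0.),('sugar',(379,362),.05)]:
    print('scene',n,onz(q,uv,z).round(3))
```

```text
top old [0.57  0.131 0.035]
top old [0.504 0.125 0.035]
top new [ 0.447 -0.146  0.03 ]
top new [ 0.531 -0.33   0.03 ]
top grip [0.618 0.178 0.045]
top knob [0.582 0.224 0.055]
top mortar [ 0.729 -0.306  0.04 ]
top sugar [0.642 0.45  0.05 ]
top saucer [0.409 0.43  0.01 ]
scene old [0.514 0.125 0.03 ]
scene old [0.559 0.137 0.03 ]
scene new [ 0.468 -0.145  0.025]
scene new [ 0.543 -0.331  0.025]
scene ? [0.587 0.219 0.03 ]
scene grip [0.622 0.181 0.045]
scene knob [0.598 0.218 0.055]
scene knob [0.638 0.191 0.055]
scene mortar [ 0.721 -0.306  0.04 ]
scene spat [ 0.613 -0.554  0.   ]
scene sugar [0.634 0.449 0.05 ]
```

The scene picture shows the rack with two old tins at about (341,240) and (327,252), the stop near (317,272), and the knob near (335,277). Three new tins are at (252,143), (262,185) and (306,172), and the bystanders stand well clear. The top picture agrees. I'll move the wrist camera over the rack.

```bash
python3 -m pendant '[{"x":0.23,"y":-0.46,"z":0.1,"rz":0.06,"claw":1},{"x":0.46,"y":-0.92,"z":0.12,"rz":0.12,"claw":1},{"x":0.46,"y":-0.92,"z":0.12,"rz":0.167,"claw":1},{"x":0.46,"y":-0.92,"z":0.12,"rz":0.167,"claw":1},{"x":0.46,"y":-0.92,"z":0.12,"rz":0.167,"claw":1},{"x":0.46,"y":-0.92,"z":0.12,"rz":0.167,"claw":1},{"x":0.46,"y":-0.92,"z":0.12,"rz":0.167,"claw":1},{"x":0.46,"y":-0.92,"z":0.12,"rz":0.167,"claw":1}]'
python3 -m pendant '[{"x":0.46,"y":-0.92,"z":0,"rz":0,"claw":1},{"x":0.46,"y":-0.92,"z":0,"rz":0,"claw":1},{"x":0.46,"y":-0.92,"z":0,"rz":0,"claw":1},{"x":0.46,"y":-0.92,"z":0,"rz":0,"claw":1},{"x":0.46,"y":-0.92,"z":0,"rz":0,"claw":1},{"x":0.46,"y":-0.92,"z":0,"rz":0,"claw":1},{"x":0.46,"y":-0.92,"z":0,"rz":0,"claw":1},{"x":0.46,"y":-0.92,"z":0,"rz":0,"claw":1}]'
python3 - <<'E'
from h import *
s=sense();print({k:np.round(v,3).tolist() for k,v in s.items()})
p=capture('wrist');big=cv2.resize(cv2.cvtColor(p['color'],cv2.COLOR_RGB2BGR),(800,600),interpolation=cv2.INTER_CUBIC);cv2.imwrite('pics/wrist1.png',big)
np.savez('w1.npz',**{k:p[k] for k in ['color','mtx','world_to_cam']})
for l,z in [('old_a',.05),('stop_grip',.055),('cam_knob',.06),('stop_face',.04),('lane',.01)]:
    for q in search_frame(p,l)[:5]: print(l,round(q['conf'],2),np.round(q['centre']),onz(p,q['centre'],z).round(4))
E
```

```text
{'time_s': 1.75, 'joints': [83.17, 22.041, 0.453, 0.001, -68.411, -14.817], 'joint_velocities': [-0.01, 0.024, -0.036, -0.047, 0.028, 0.074], 'effort': [-0.0, -39.045, 18.761, 4.224, 0.015, -0.0], 'tcp_pos': [0.231, 0.581, 0.223], 'ee_rot': [[0.929, -0.369, 0.0], [-0.369, -0.929, 0.0], [0.0, -0.0, -1.0]], 'wrist_force': [-0.273, 0.028, -1.044], 'moment': [-0.0, -0.049, 0.053], 'gripper_force': 0.0, 'gripper_width': 1.003}$[0]: bad value
$[0]: bad value
```

View pics/wrist1.png

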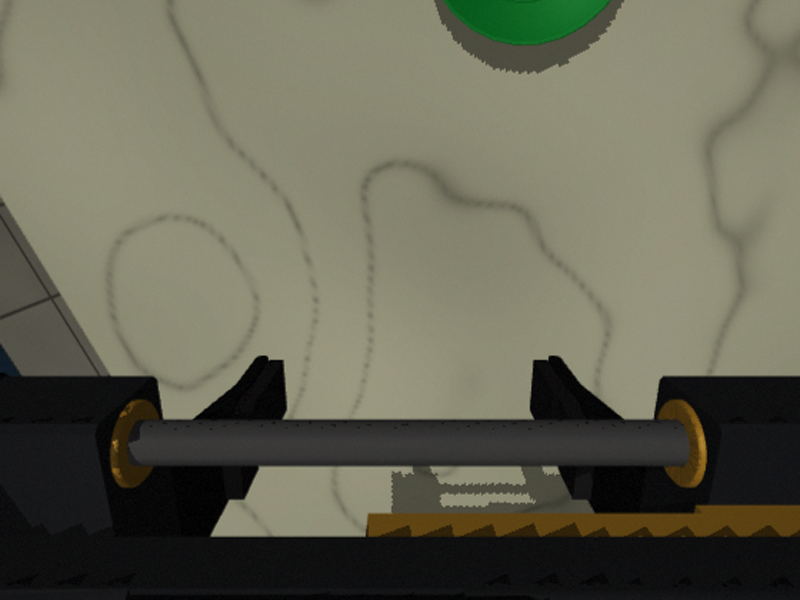

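The arm didn't move because the rows were refused, and the picture only shows the saucer's edge. I'll give every field as a number.

```bash
python3 -m pendant '[{"x":0.23,"y":-0.46,"z":0.1,"rx":0,"ry":0,"rz":0.06,"claw":1},{"x":0.46,"y":-0.92,"z":0.12,"rx":0,"ry":0,"rz":0.12,"claw":1},{"x":0.46,"y":-0.92,"z":0.12,"rx":0,"ry":0,"rz":0.167,"claw":1},{"x":0.46,"y":-0.92,"z":0.12,"rx":0,"ry":0,"rz":0.167,"claw":1},{"x":0.46,"y":-0.92,"z":0.12,"rx":0,"ry":0,"rz":0.167,"claw":1},{"x":0.46,"y":-0.92,"z":0.12,"rx":0,"ry":0,"rz":0.167,"claw":1},{"x":0.46,"y":-0.92,"z":0.12,"rx":0,"ry":0,"rz":0.167,"claw":1},{"x":0.46,"y":-0.92,"z":0.12,"rx":0,"ry":0,"rz":0.167,"claw":1}]' && python3 -m pendant '[{"x":0.46,"y":-0.92,"z":0,"rx":0,"ry":0,"rz":0,"claw":1},{"x":0.46,"y":-0.92,"z":0,"rx":0,"ry":0,"rz":0,"claw":1},{"x":0.46,"y":-0.92,"z":0,"rx":0,"ry":0,"rz":0,"claw":1},{"x":0.46,"y":-0.92,"z":0,"rx":0,"ry":0,"rz":0,"claw":1},{"x":0.46,"y":-0.92,"z":0,"rx":0,"ry":0,"rz":0,"claw":1},{"x":0.46,"y":-0.92,"z":0,"rx":0,"ry":0,"rz":0,"claw":1},{"x":0.46,"y":-0.92,"z":0,"rx":0,"ry":0,"rz":0,"claw":1},{"x":0.46,"y":-0.92,"z":0,"rx":0,"ry":0,"rz":0,"claw":1}]'
python3 - <<'E'
from h import *
s=sense();print({k:np.round(s[k],3).tolist() for k in ['tcp_pos','ee_rot','joints']})
p=capture('wrist');big=cv2.resize(cv2.cvtColor(p['color'],cv2.COLOR_RGB2BGR),(800,600),interpolation=cv2.INTER_CUBIC);cv2.imwrite('pics/wrist2.png',big)
np.savez('w1.npz',**{k:p[k] for k in ['color','mtx','world_to_cam']})
for l,z in [('old_a',.05),('stop_grip',.055),('cam_knob',.06),('stop_face',.04),('lane',.01)]:
    for q in search_frame(p,l)[:5]: print(l,round(q['conf'],2),np.round(q['centre']),onz(p,q['centre'],z).round(4))
E
```

```text
time_s: 3.05
tcp_pos: [0.3451, 0.3519, 0.2521]
ee_rot: [[0.989, 0.148, -0.0], [0.148, -0.989, -0.001], [-0.0, 0.001, -1.0]]
wrist_force: [0.1, -0.6, 0.0]
gripper_width: 0.999
gripper_force: 0.0
time_s: 4.05
tcp_pos: [0.4602, 0.1222, 0.2525]
ee_rot: [[0.989, 0.149, -0.0], [0.149, -0.989, 0.0], [-0.0, -0.0, -1.0]]
wrist_force: [0.6, -0.2, -1.0]
gripper_width: 0.998
gripper_force: 0.0
{'tcp_pos': [0.46, 0.122, 0.253], 'ee_rot': [[0.989, 0.149, -0.0], [0.149, -0.989, 0.0], [-0.0, -0.0, -1.0]], 'joints': [34.48, 6.058, -16.725, -0.003, -67.217, 64.076]}
old_a 0.97 [288.  74.] [0.57   0.1368 0.05  ]
old_a 0.79 [290. 137.] [0.5116 0.1252 0.05  ]
stop_grip 0.81 [246.  22.] [0.6083 0.181  0.055 ]
cam_knob 0.88 [205.  40.] [0.5867 0.2158 0.06  ]
stop_face 0.63 [249.  20.] [0.6135 0.1809 0.04  ]
lane 0.59 [265.  92.] [0.5515 0.1587 0.01  ]
```

View pics/wrist2.png

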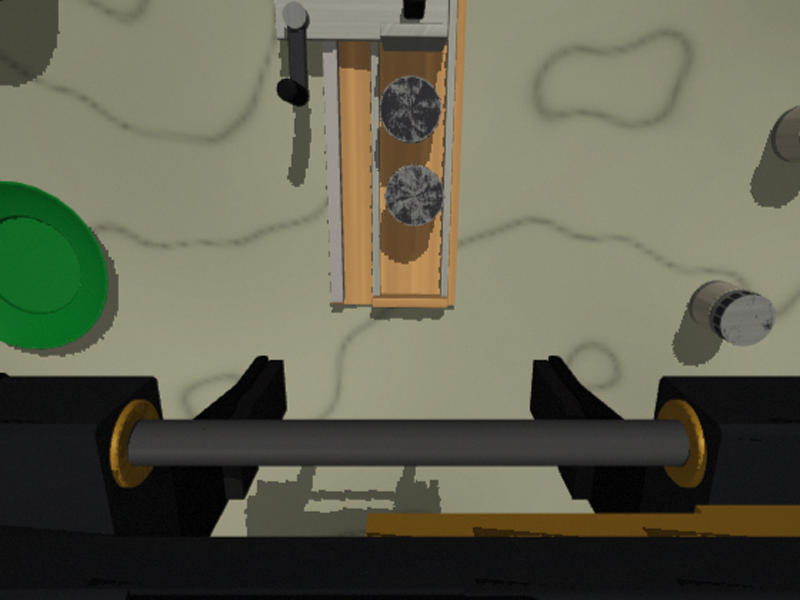

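The rack is clear in this view. The lip is near rows 297–306, columns 373–450, the old tins' tops are at (411,108) and (414,195), the knob at (290,92) and the pivot at (294,15). I'll fit the rack pose and check it with an overlay.

```bash
cat >> h.py <<'E'
def T(pose,P):
    x,y,a=pose;P=np.asarray(P,float);c,s=np.cos(a),np.sin(a)
    return np.array([x+c*P[0]-s*P[1],y+s*P[0]+c*P[1],P[2]])
def inv(pose,X):
    x,y,a=pose;c,s=np.cos(a),np.sin(a);d=np.asarray(X)[:2]-[x,y];return np.array([c*d[0]+s*d[1],-s*d[0]+c*d[1]])
E
python3 - <<'E'
from h import *
from scipy.optimize import least_squares
p=dict(np.load('w1.npz'))
# (u,v in 800 px, rack coordinate constraint)
L=[((324.5,45),('y',.065,.018)),((331.5,300),('y',.065,.018)),((337,45),('y',.055,.018)),((343.5,300),('y',.055,.018)),((379.5,100),('y',.025,.014)),((379.5,280),('y',.025,.014)),((442,280),('y',-.025,.014)),((447,60),('y',-.025,.014)),((400,298),('x',0,.022)),((430,298),('x',0,.022))]
def f(q):
    r=[]
    for uv,(ax,v,z) in L:
        X=onz(p,np.array(uv)*.7,z);r.append(inv(q,X)['xy'.index(ax)]-v)
    return np.array(r)*1e3
s=least_squares(f,[.45,.12,.15],loss='soft_l1');print(s.x,np.degrees(s.x[2]),f(s.x).round(1))
q=s.x
for n,uv,z in [('tinA',(411,108),.052),('tinB',(414,195),.052),('knobtop',(288,90),.072),('pivot',(294,15),.039)]:
    X=onz(p,np.array(uv)*.7,z);print(n,X.round(4),(inv(q,X)*1e3).round(1))
img=cv2.cvtColor(p['color'],cv2.COLOR_RGB2BGR)[0:225,180:360];img=cv2.resize(img,None,fx=2.66,fy=2.66,interpolation=cv2.INTER_CUBIC)
def l(a,b,c):
    A,B=[tuple(int(v) for v in (proj(p,T(q,k))-[180,0])*2.66) for k in(a,b)];cv2.line(img,A,B,c,1)
for y,z in[(.065,.018),(.055,.018),(.025,.014),(-.025,.014)]: l((0,y,z),(.18,y,z),(0,0,255))
l((0,-.025,.022),(0,.025,.022),(255,0,0));l((0,-.025,.006),(0,.025,.006),(0,255,0))
cv2.imwrite('pics/ov.png',img)
E
```

```text
[0.42851491 0.11524163 0.13734592] 7.869341335155605 [-1.1 -0.1  0.   0.   0.1  0.6 -0.5  0.9 -0.1  0.1]
tinA [0.5685 0.1364 0.052 ] [141.6   1.8]
tinB [0.512  0.1257 0.052 ] [84.1 -1.1]
knobtop [0.5659 0.2146 0.072 ] [149.7  79.6]
pivot [0.6154 0.2222 0.039 ] [199.7  80.4]
```

View pics/ov.png

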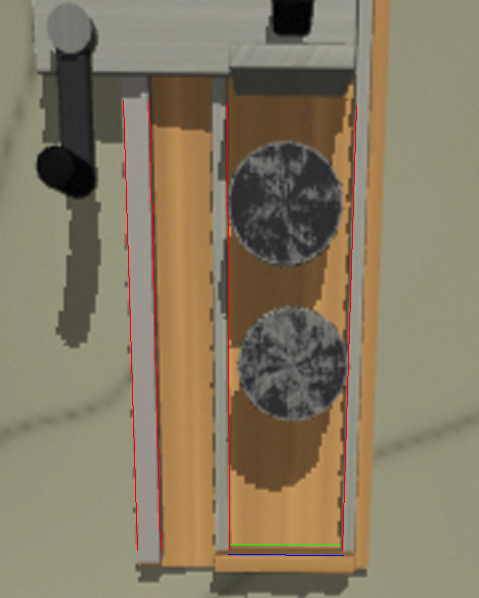

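The overlay lies on the rack edges, giving an origin of (0.4285, 0.1152) and a yaw of 7.87°. The pivot at x≈200 and the knob 50 mm ahead of it are consistent, so the stop face is at ≈184 mm, a stop reading of ≈0.056. Next I'll grip the knob.

```bash
python3 -m pendant '[{"x":0.2,"y":0.185,"z":-0.2,"rx":0,"ry":0,"rz":-0.004,"claw":0.35},{"x":0.423,"y":0.370,"z":-0.4,"rx":0,"ry":0,"rz":-0.004,"claw":0.35},{"x":0.423,"y":0.370,"z":-0.53,"rx":0,"ry":0,"rz":-0.004,"claw":0.35},{"x":0.423,"y":0.370,"z":-0.53,"rx":0,"ry":0,"rz":-0.004,"claw":0.35},{"x":0.423,"y":0.370,"z":-0.53,"rx":0,"ry":0,"rz":-0.004,"claw":0.35},{"x":0.423,"y":0.370,"z":-0.65,"rx":0,"ry":0,"rz":-0.004,"claw":0.35},{"x":0.423,"y":0.370,"z":-0.75,"rx":0,"ry":0,"rz":-0.004,"claw":0.35},{"x":0.423,"y":0.370,"z":-0.834,"rx":0,"ry":0,"rz":-0.004,"claw":0.35}]' && python3 -m pendant '[{"x":0,"y":0,"z":0,"rx":0,"ry":0,"rz":0,"claw":0.35},{"x":0,"y":0,"z":0,"rx":0,"ry":0,"rz":0,"claw":0},{"x":0,"y":0,"z":0,"rx":0,"ry":0,"rz":0,"claw":0},{"x":0,"y":0,"z":0,"rx":0,"ry":0,"rz":0,"claw":0},{"x":0,"y":0,"z":0,"rx":0,"ry":0,"rz":0,"claw":0},{"x":0,"y":0,"z":0,"rx":0,"ry":0,"rz":0,"claw":0},{"x":0,"y":0,"z":0,"rx":0,"ry":0,"rz":0,"claw":0},{"x":0,"y":0,"z":0,"rx":0,"ry":0,"rz":0,"claw":0}]'
python3 - <<'E'
from h import *
q=(.4285,.1152,.13735);K=lambda d:T(q,(.1997-.05*np.cos(np.radians(d)),.08+.05*np.sin(np.radians(d)),0))
for d in np.arange(0,95,7.5): print(d,((K(d)-K(0))[:2]/.25).round(3),round(-d/180,3))
for d in (70,80,90,92):print(d,((K(d)-K(60))[:2]/.25).round(3))
E
```

```text
time_s: 5.35
tcp_pos: [0.567, 0.2135, 0.0468]
ee_rot: [[0.991, 0.134, 0.004], [0.134, -0.991, 0.003], [0.005, -0.002, -1.0]]
wrist_force: [0.4, 0.2, -0.4]
gripper_width: 0.355
gripper_force: 0.0
time_s: 6.35
tcp_pos: [0.567, 0.2144, 0.0457]
ee_rot: [[0.991, 0.135, 0.002], [0.135, -0.991, 0.002], [0.003, -0.001, -1.0]]
wrist_force: [-3.0, 1.9, 6.7]
gripper_width: 0.15
gripper_force: 30.0
0.0 [0. 0.] -0.0
7.5 [-0.002  0.026] -0.042
15.0 [-0.     0.052] -0.083
22.5 [0.005 0.078] -0.125
30.0 [0.013 0.103] -0.167
37.5 [0.024 0.126] -0.208
45.0 [0.039 0.148] -0.25
52.5 [0.056 0.168] -0.292
60.0 [0.075 0.185] -0.333
67.5 [0.097 0.2  ] -0.375
75.0 [0.12  0.212] -0.417
82.5 [0.145 0.22 ] -0.458
90.0 [0.171 0.226] -0.5
70 [0.029 0.019]
80 [0.061 0.032]
90 [0.095 0.04 ]
92 [0.102 0.041]
```

```bash
python3 -m pendant '[{"x":-0.002,"y":0.026,"z":0,"rx":0,"ry":0,"rz":-0.042,"claw":0},{"x":0,"y":0.052,"z":0,"rx":0,"ry":0,"rz":-0.083,"claw":0},{"x":0.005,"y":0.078,"z":0,"rx":0,"ry":0,"rz":-0.125,"claw":0},{"x":0.013,"y":0.103,"z":0,"rx":0,"ry":0,"rz":-0.167,"claw":0},{"x":0.024,"y":0.126,"z":0,"rx":0,"ry":0,"rz":-0.208,"claw":0},{"x":0.039,"y":0.148,"z":0,"rx":0,"ry":0,"rz":-0.25,"claw":0},{"x":0.056,"y":0.168,"z":0,"rx":0,"ry":0,"rz":-0.292,"claw":0},{"x":0.075,"y":0.185,"z":0,"rx":0,"ry":0,"rz":-0.333,"claw":0}]' && python3 -m pendant '[{"x":0.014,"y":0.01,"z":0,"rx":0,"ry":0,"rz":-0.028,"claw":0},{"x":0.029,"y":0.019,"z":0,"rx":0,"ry":0,"rz":-0.056,"claw":0},{"x":0.061,"y":0.032,"z":0,"rx":0,"ry":0,"rz":-0.111,"claw":0},{"x":0.095,"y":0.040,"z":0,"rx":0,"ry":0,"rz":-0.167,"claw":0},{"x":0.102,"y":0.041,"z":0,"rx":0,"ry":0,"rz":-0.167,"claw":0},{"x":0.106,"y":0.041,"z":0,"rx":0,"ry":0,"rz":-0.167,"claw":0},{"x":0.106,"y":0.041,"z":0,"rx":0,"ry":0,"rz":-0.167,"claw":0},{"x":0.106,"y":0.041,"z":0,"rx":0,"ry":0,"rz":-0.167,"claw":0}]'
```

```text
time_s: 7.35
tcp_pos: [0.5848, 0.2603, 0.0457]
ee_rot: [[0.609, -0.793, 0.0], [-0.793, -0.609, 0.0], [-0.0, -0.0, -1.0]]
wrist_force: [-4.0, 1.0, 7.4]
gripper_width: 0.15
gripper_force: 30.0
time_s: 8.35
tcp_pos: [0.6114, 0.2712, 0.0457]
ee_rot: [[0.134, -0.991, 0.001], [-0.991, -0.134, 0.002], [-0.002, -0.001, -1.0]]
wrist_force: [-3.4, 3.0, 6.7]
gripper_width: 0.153
gripper_force: 30.0
```

The width is consistent and the lever has followed to about 90°. I'll release, rise, and turn back above the grip post.

```bash
python3 -m pendant '[{"x":0,"y":0,"z":0,"rx":0,"ry":0,"rz":0,"claw":0.35},{"x":0,"y":0,"z":0,"rx":0,"ry":0,"rz":0,"claw":0.35},{"x":0,"y":0,"z":0.08,"rx":0,"ry":0,"rz":0,"claw":0.35},{"x":0,"y":0,"z":0.2,"rx":0,"ry":0,"rz":0,"claw":0.35},{"x":0,"y":0,"z":0.32,"rx":0,"ry":0,"rz":0,"claw":0.35},{"x":0,"y":-0.1,"z":0.32,"rx":0,"ry":0,"rz":0.055,"claw":0.35},{"x":0,"y":-0.2,"z":0.32,"rx":0,"ry":0,"rz":0.11,"claw":0.35},{"x":0,"y":-0.3,"z":0.32,"rx":0,"ry":0,"rz":0.16,"claw":0.35}]' && python3 -m pendant '[{"x":0.02,"y":-0.1,"z":0,"rx":0,"ry":0,"rz":0.055,"claw":0.35},{"x":0.05,"y":-0.21,"z":0,"rx":0,"ry":0,"rz":0.11,"claw":0.35},{"x":0.091,"y":-0.21,"z":0,"rx":0,"ry":0,"rz":0.165,"claw":0.35},{"x":0.091,"y":-0.21,"z":0,"rx":0,"ry":0,"rz":0.22,"claw":0.35},{"x":0.091,"y":-0.21,"z":0,"rx":0,"ry":0,"rz":0.275,"claw":0.35},{"x":0.091,"y":-0.21,"z":0,"rx":0,"ry":0,"rz":0.34,"claw":0.35},{"x":0.091,"y":-0.21,"z":0,"rx":0,"ry":0,"rz":0.34,"claw":0.35},{"x":0.091,"y":-0.21,"z":0,"rx":0,"ry":0,"rz":0.34,"claw":0.35}]'
python3 - <<'E'
from h import *
p=capture('scene');c=p['color'][215:315,255:400];cv2.imwrite('pics/s3.png',cv2.resize(cv2.cvtColor(c,cv2.COLOR_RGB2BGR),None,fx=4,fy=4,interpolation=cv2.INTER_CUBIC))
for l,z in [('stop_grip',.055),('cam_knob',.06)]:
    for w in search_frame(p,l)[:2]:
        X=onz(p,w['centre'],z);print(l,round(w['conf'],2),np.round(w['centre']),(inv((.4285,.1152,.13735),X)*1e3).round(1))
E
```

```text
time_s: 9.35
tcp_pos: [0.6113, 0.1938, 0.1236]
ee_rot: [[0.599, -0.801, -0.001], [-0.801, -0.599, -0.001], [0.0, 0.001, -1.0]]
wrist_force: [0.2, 0.2, -0.2]
gripper_width: 0.35
gripper_force: 0.0
time_s: 10.35
tcp_pos: [0.6342, 0.1422, 0.1238]
ee_rot: [[0.991, 0.131, -0.0], [0.131, -0.991, -0.0], [-0.0, 0.0, -1.0]]
wrist_force: [0.8, 1.1, -0.2]
gripper_width: 0.346
gripper_force: 0.0
stop_grip 0.95 [316. 277.] [219.8  47.6]
cam_knob 0.64 [335. 292.] [210.9 111.3]
```

View pics/s3.png

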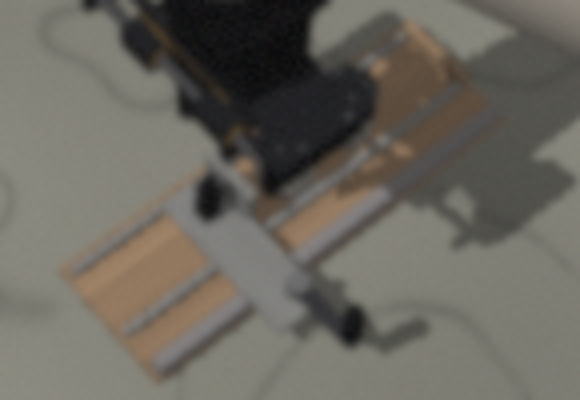

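The scene crop shows the lever pointing sideways with the knob at crop (352,325), and the black post at (208,195) near the gripper. Next I'll grip the post and push the stop all the way back.

```bash
python3 -m pendant '[{"x":0,"y":0.006,"z":-0.08,"rx":0,"ry":0,"rz":0,"claw":0.35},{"x":0,"y":0.006,"z":-0.16,"rx":0,"ry":0,"rz":0,"claw":0.35},{"x":0,"y":0.006,"z":-0.24,"rx":0,"ry":0,"rz":0,"claw":0.35},{"x":0,"y":0.006,"z":-0.343,"rx":0,"ry":0,"rz":0,"claw":0.35},{"x":0,"y":0.006,"z":-0.343,"rx":0,"ry":0,"rz":0,"claw":0.35},{"x":0,"y":0.006,"z":-0.343,"rx":0,"ry":0,"rz":0,"claw":0},{"x":0,"y":0.006,"z":-0.343,"rx":0,"ry":0,"rz":0,"claw":0},{"x":0,"y":0.006,"z":-0.343,"rx":0,"ry":0,"rz":0,"claw":0}]' && python3 -m pendant '[{"x":0,"y":0,"z":0,"rx":0,"ry":0,"rz":0,"claw":0},{"x":0.02,"y":0.003,"z":0,"rx":0,"ry":0,"rz":0,"claw":0},{"x":0.06,"y":0.008,"z":0,"rx":0,"ry":0,"rz":0,"claw":0},{"x":0.11,"y":0.015,"z":0,"rx":0,"ry":0,"rz":0,"claw":0},{"x":0.15,"y":0.021,"z":0,"rx":0,"ry":0,"rz":0,"claw":0},{"x":0.19,"y":0.026,"z":0,"rx":0,"ry":0,"rz":0,"claw":0},{"x":0.218,"y":0.03,"z":0,"rx":0,"ry":0,"rz":0,"claw":0},{"x":0.228,"y":0.0315,"z":0,"rx":0,"ry":0,"rz":0,"claw":0}]'
python3 - <<'E'
from h import *
print((inv((.4285,.1152,.13735),sense()['tcp_pos'])*1e3).round(1))
E
```

```text
time_s: 11.5
tcp_pos: [0.635, 0.1446, 0.0396]
ee_rot: [[0.991, 0.134, 0.002], [0.134, -0.991, 0.001], [0.002, -0.001, -1.0]]
wrist_force: [-0.7, 1.5, 2.5]
gripper_width: 0.159
gripper_force: 30.0
time_s: 12.5
tcp_pos: [0.6874, 0.1518, 0.0396]
ee_rot: [[0.991, 0.134, -0.009], [0.134, -0.991, -0.002], [-0.009, 0.001, -1.0]]
wrist_force: [-16.8, 3.4, 15.3]
gripper_width: 0.16
gripper_force: 30.0
[261.4   0.8]
```

```bash
python3 -m pendant '[{"x":0.006,"y":0.001,"z":0,"rx":0,"ry":0,"rz":0,"claw":0},{"x":0.012,"y":0.002,"z":0,"rx":0,"ry":0,"rz":0,"claw":0},{"x":0.012,"y":0.002,"z":0,"rx":0,"ry":0,"rz":0,"claw":0},{"x":0.012,"y":0.002,"z":0,"rx":0,"ry":0,"rz":0,"claw":0},{"x":0.012,"y":0.002,"z":0,"rx":0,"ry":0,"rz":0,"claw":0},{"x":0.012,"y":0.002,"z":0,"rx":0,"ry":0,"rz":0,"claw":0},{"x":0.012,"y":0.002,"z":0,"rx":0,"ry":0,"rz":0,"claw":0},{"x":0.012,"y":0.002,"z":0,"rx":0,"ry":0,"rz":0,"claw":0}]'
```

```text
time_s: 13.5
tcp_pos: [0.6874, 0.1518, 0.0396]
ee_rot: [[0.991, 0.134, -0.014], [0.134, -0.991, -0.003], [-0.015, 0.001, -1.0]]
wrist_force: [-18.7, 3.2, 16.4]
gripper_width: 0.161
gripper_force: 30.0
```

The stop is on its end limit: the force rose and nothing moved further. I'll release, rise, and go over the front old tin.

```bash
python3 -m pendant '[{"x":-0.02,"y":0,"z":0,"rx":0,"ry":0,"rz":0,"claw":0.35},{"x":-0.02,"y":0,"z":0,"rx":0,"ry":0,"rz":0,"claw":0.35},{"x":-0.02,"y":0,"z":0.15,"rx":0,"ry":0,"rz":0,"claw":0.35},{"x":-0.02,"y":0,"z":0.34,"rx":0,"ry":0,"rz":0,"claw":0.35},{"x":-0.25,"y":-0.03,"z":0.34,"rx":0,"ry":0,"rz":0,"claw":0.69},{"x":-0.48,"y":-0.06,"z":0.34,"rx":0,"ry":0,"rz":0,"claw":0.69},{"x":-0.7,"y":-0.104,"z":0.34,"rx":0,"ry":0,"rz":0,"claw":0.69},{"x":-0.7,"y":-0.104,"z":0.34,"rx":0,"ry":0,"rz":0,"claw":0.69}]'
python3 - <<'E'
from h import *
q=(.4285,.1152,.13735);s=sense();p=capture('wrist')
for l,z in [('old_a',.052),('stop_grip',.055),('cam_knob',.06)]:
    for w in search_frame(p,l)[:3]:
        X=onz(p,w['centre'],z);print(l,round(w['conf'],2),(inv(q,X)*1e3).round(1))
print(s['tcp_pos'],(inv(q,s['tcp_pos'])*1e3).round(1))
t=T(q,(.0841,-.001,.024));print('shift',((t-s['tcp_pos'])/.25).round(3))
E
```

```text
time_s: 14.5
tcp_pos: [0.515, 0.1243, 0.1227]
ee_rot: [[0.991, 0.134, -0.004], [0.134, -0.991, -0.002], [-0.004, 0.001, -1.0]]
wrist_force: [0.1, 0.4, 0.3]
gripper_width: 0.668
gripper_force: 0.0
old_a 0.87 [141.5   0.9]
old_a 0.56 [87.8 -2. ]
[0.51496336 0.12434869 0.12273602] [86.9 -2.8]
shift [-0.012  0.006 -0.395]
```

```bash
python3 -m pendant '[{"x":-0.011,"y":0.006,"z":-0.12,"rx":0,"ry":0,"rz":0.002,"claw":0.69},{"x":-0.011,"y":0.006,"z":-0.24,"rx":0,"ry":0,"rz":0.002,"claw":0.69},{"x":-0.011,"y":0.006,"z":-0.34,"rx":0,"ry":0,"rz":0.002,"claw":0.69},{"x":-0.011,"y":0.006,"z":-0.395,"rx":0,"ry":0,"rz":0.002,"claw":0.69},{"x":-0.011,"y":0.006,"z":-0.395,"rx":0,"ry":0,"rz":0.002,"claw":0},{"x":-0.011,"y":0.006,"z":-0.395,"rx":0,"ry":0,"rz":0.002,"claw":0},{"x":-0.011,"y":0.006,"z":-0.395,"rx":0,"ry":0,"rz":0.002,"claw":0},{"x":-0.011,"y":0.006,"z":-0.395,"rx":0,"ry":0,"rz":0.002,"claw":0}]' && python3 -m pendant '[{"x":-0.03,"y":-0.004,"z":0,"rx":0,"ry":0,"rz":0,"claw":0},{"x":-0.08,"y":-0.011,"z":0,"rx":0,"ry":0,"rz":0,"claw":0},{"x":-0.14,"y":-0.019,"z":0,"rx":0,"ry":0,"rz":0,"claw":0},{"x":-0.19,"y":-0.026,"z":0,"rx":0,"ry":0,"rz":0,"claw":0},{"x":-0.22,"y":-0.03,"z":0,"rx":0,"ry":0,"rz":0,"claw":0},{"x":-0.235,"y":-0.032,"z":0,"rx":0,"ry":0,"rz":0,"claw":0},{"x":-0.248,"y":-0.034,"z":0,"rx":0,"ry":0,"rz":0,"claw":0},{"x":-0.258,"y":-0.0355,"z":0,"rx":0,"ry":0,"rz":0,"claw":0}]'
python3 - <<'E'
from h import *
print((inv((.4285,.1152,.13735),sense()['tcp_pos'])*1e3).round(1))
E
```

```text
time_s: 15.7
tcp_pos: [0.5173, 0.1282, 0.0255]
ee_rot: [[0.99, 0.14, 0.002], [0.14, -0.99, 0.001], [0.002, -0.001, -1.0]]
wrist_force: [0.3, -0.6, 1.0]
gripper_width: 0.472
gripper_force: 30.0
time_s: 16.7
tcp_pos: [0.4546, 0.1201, 0.0258]
ee_rot: [[0.99, 0.143, 0.007], [0.143, -0.99, 0.003], [0.008, -0.002, -1.0]]
wrist_force: [12.0, -3.6, 1.4]
gripper_width: 0.472
gripper_force: 30.0
[26.6  1.3]
```

```bash
python3 -m pendant '[{"x":0.008,"y":0.001,"z":0,"rx":0,"ry":0,"rz":0,"claw":0.69},{"x":0.008,"y":0.001,"z":0,"rx":0,"ry":0,"rz":0,"claw":0.69},{"x":0.008,"y":0.001,"z":0.1,"rx":0,"ry":0,"rz":0,"claw":0.69},{"x":0.008,"y":0.001,"z":0.32,"rx":0,"ry":0,"rz":0,"claw":0.69},{"x":0.2,"y":0.03,"z":0.32,"rx":0,"ry":0,"rz":-0.004,"claw":0.69},{"x":0.4,"y":0.05,"z":0.32,"rx":0,"ry":0,"rz":-0.004,"claw":0.69},{"x":0.468,"y":0.066,"z":0.32,"rx":0,"ry":0,"rz":-0.004,"claw":0.69},{"x":0.468,"y":0.066,"z":0.32,"rx":0,"ry":0,"rz":-0.004,"claw":0.69}]'
python3 - <<'E'
from h import *
q=(.4285,.1152,.13735);s=sense()
for cam in ['scene','wrist']:
    p=capture(cam);save(p,cam+'5')
    for w in search_frame(p,'old_a')[:3]:
        X=onz(p,w['centre'],.052 if cam=='wrist' else .03);print(cam,round(w['conf'],2),w['centre'],(inv(q,X)*1e3).round(1))
print(s['tcp_pos'],(inv(q,s['tcp_pos'])*1e3).round(1))
t=T(q,(.1405,.001,.024));print('shift',((t-s['tcp_pos'])/.25).round(3))
E
```

```text
time_s: 17.7
tcp_pos: [0.5681, 0.135, 0.1029]
ee_rot: [[0.992, 0.127, -0.004], [0.127, -0.992, -0.001], [-0.004, 0.001, -1.0]]
wrist_force: [-0.1, -0.7, -0.7]
gripper_width: 0.688
gripper_force: 0.0
scene 0.71 [444.5, 313.0] [ 26.3 316. ]
scene 0.7 [326.8, 254.1] [141.    4.5]
scene 0.52 [204.1, 161.7] [ 215.8 -489.1]
wrist 0.89 [289.0, 345.9] [56.3 -1.2]
wrist 0.79 [283.7, 224.2] [147.8   1.5]
wrist 0.71 [210.8, 38.5] [255.9  40.4]
[0.56811045 0.13500012 0.10291036] [141.    0.5]
shift [-0.002  0.002 -0.316]
```

```bash
python3 -m pendant '[{"x":-0.002,"y":0.002,"z":-0.12,"rx":0,"ry":0,"rz":0.003,"claw":0.69},{"x":-0.002,"y":0.002,"z":-0.22,"rx":0,"ry":0,"rz":0.003,"claw":0.69},{"x":-0.002,"y":0.002,"z":-0.29,"rx":0,"ry":0,"rz":0.003,"claw":0.69},{"x":-0.002,"y":0.002,"z":-0.316,"rx":0,"ry":0,"rz":0.003,"claw":0.69},{"x":-0.002,"y":0.002,"z":-0.316,"rx":0,"ry":0,"rz":0.003,"claw":0},{"x":-0.002,"y":0.002,"z":-0.316,"rx":0,"ry":0,"rz":0.003,"claw":0},{"x":-0.002,"y":0.002,"z":-0.316,"rx":0,"ry":0,"rz":0.003,"claw":0},{"x":-0.002,"y":0.002,"z":-0.316,"rx":0,"ry":0,"rz":0.003,"claw":0}]' && python3 -m pendant '[{"x":-0.03,"y":-0.004,"z":0,"rx":0,"ry":0,"rz":0,"claw":0},{"x":-0.09,"y":-0.012,"z":0,"rx":0,"ry":0,"rz":0,"claw":0},{"x":-0.16,"y":-0.022,"z":0,"rx":0,"ry":0,"rz":0,"claw":0},{"x":-0.22,"y":-0.030,"z":0,"rx":0,"ry":0,"rz":0,"claw":0},{"x":-0.26,"y":-0.036,"z":0,"rx":0,"ry":0,"rz":0,"claw":0},{"x":-0.285,"y":-0.04,"z":0,"rx":0,"ry":0,"rz":0,"claw":0},{"x":-0.302,"y":-0.042,"z":0,"rx":0,"ry":0,"rz":0,"claw":0},{"x":-0.315,"y":-0.044,"z":0,"rx":0,"ry":0,"rz":0,"claw":0}]'
python3 - <<'E'
from h import *
print((inv((.4285,.1152,.13735),sense()['tcp_pos'])*1e3).round(1))
E
```

```text
time_s: 18.9
tcp_pos: [0.569, 0.1363, 0.0265]
ee_rot: [[0.991, 0.137, 0.002], [0.137, -0.991, 0.001], [0.002, -0.001, -1.0]]
wrist_force: [-0.6, 0.8, 4.3]
gripper_width: 0.474
gripper_force: 30.0
time_s: 19.9
tcp_pos: [0.4916, 0.1259, 0.0265]
ee_rot: [[0.99, 0.138, 0.004], [0.138, -0.99, 0.002], [0.004, -0.001, -1.0]]
wrist_force: [4.6, 0.3, 5.4]
gripper_width: 0.474
gripper_force: 30.0
[64.   1.9]
```

```bash
python3 -m pendant '[{"x":-0.006,"y":-0.001,"z":0,"rx":0,"ry":0,"rz":0,"claw":0},{"x":-0.008,"y":-0.001,"z":0,"rx":0,"ry":0,"rz":0,"claw":0},{"x":0.002,"y":0,"z":0,"rx":0,"ry":0,"rz":0,"claw":0.69},{"x":0.002,"y":0,"z":0,"rx":0,"ry":0,"rz":0,"claw":0.69},{"x":0.002,"y":0,"z":0.2,"rx":0,"ry":0,"rz":0,"claw":0.69},{"x":0,"y":0,"z":0.45,"rx":0,"ry":0,"rz":0,"claw":0.69},{"x":-0.06,"y":-0.1,"z":0.7,"rx":0,"ry":0,"rz":0,"claw":0.69},{"x":-0.12,"y":-0.2,"z":0.9,"rx":0,"ry":0,"rz":0,"claw":0.69}]'
python3 - <<'E'
from h import *
q=(.4285,.1152,.13735);s=sense();print(s['tcp_pos'])
p=capture('wrist');cv2.imwrite('pics/w6.png',cv2.resize(cv2.cvtColor(p['color'],cv2.COLOR_RGB2BGR),(800,600),interpolation=cv2.INTER_CUBIC))
np.savez('w6.npz',**{k:p[k] for k in ['color','mtx','world_to_cam']})
for l,z in [('old_a',.052),('new_a',.046)]:
    for w in search_frame(p,l)[:5]:
        X=onz(p,w['centre'],z);print(l,round(w['conf'],2),np.round(w['centre']),X.round(3),(inv(q,X)*1e3).round(1))
E
```

```text
time_s: 20.9
tcp_pos: [0.4584, 0.0748, 0.2497]
ee_rot: [[0.991, 0.137, -0.003], [0.137, -0.991, -0.001], [-0.003, 0.001, -1.0]]
wrist_force: [1.0, 0.7, 0.1]
gripper_width: 0.691
gripper_force: 0.0
[0.45844722 0.07481718 0.24972391]
old_a 0.81 [241. 146.] [0.493 0.125 0.052] [65.6  0.5]
old_a 0.73 [243. 190.] [0.449 0.118 0.052] [20.4  0.2]
new_a 0.72 [508. 191.] [ 0.485 -0.161  0.046] [  17.8 -281.3]
new_a 0.7 [531.  76.] [ 0.599 -0.147  0.046] [ 133.1 -282.7]
```

View pics/w6.png

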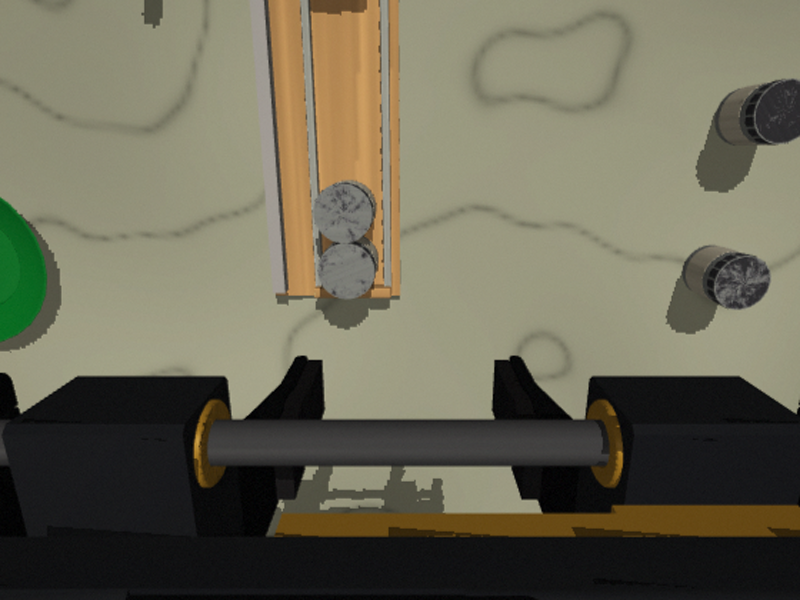

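Both old tins now touch each other, at picture (344,212) and (347,270), and the front one is against the lip. Two new tins show on the right, and the bystanders are untouched. I'll move the camera over the new tins.

```bash
python3 -m pendant '[{"x":0,"y":-0.25,"z":0.05,"rx":0,"ry":0,"rz":0,"claw":0.8},{"x":0,"y":-0.5,"z":0.05,"rx":0,"ry":0,"rz":0,"claw":0.8},{"x":0,"y":-0.75,"z":0.05,"rx":0,"ry":0,"rz":0,"claw":0.8},{"x":0,"y":-1,"z":0.05,"rx":0,"ry":0,"rz":0,"claw":0.8},{"x":0,"y":-1,"z":0.05,"rx":0,"ry":0,"rz":0,"claw":0.8},{"x":0,"y":-1,"z":0.05,"rx":0,"ry":0,"rz":0,"claw":0.8},{"x":0,"y":-1,"z":0.05,"rx":0,"ry":0,"rz":0,"claw":0.8},{"x":0,"y":-1,"z":0.05,"rx":0,"ry":0,"rz":0,"claw":0.8}]'
python3 - <<'E'
from h import *
s=sense();print(s['tcp_pos'],s['joints'])
p=capture('wrist');cv2.imwrite('pics/w7.png',cv2.resize(cv2.cvtColor(p['color'],cv2.COLOR_RGB2BGR),(800,600),interpolation=cv2.INTER_CUBIC))
np.savez('w7.npz',**{k:p[k] for k in ['color','mtx','world_to_cam']})
for w in search_frame(p,'new_a')[:5]:
    print(round(w['conf'],2),np.round(w['centre']),onz(p,w['centre'],.03).round(3))
E
```

```text
time_s: 22.05
tcp_pos: [0.4603, -0.173, 0.2614]
ee_rot: [[0.99, 0.139, -0.0], [0.139, -0.99, 0.0], [-0.0, -0.0, -1.0]]
wrist_force: [0.9, 1.2, 0.0]
gripper_width: 0.798
gripper_force: 0.0
[ 0.46034714 -0.17301488  0.26136219] [-1.64328823e+00  7.33853237e+00 -1.39321966e+01 -1.15507550e-02
 -6.87461295e+01  9.96603173e+01]
0.8 [447. 133.] [ 0.538 -0.34   0.03 ]
0.66 [290. 166.] [ 0.478 -0.175  0.03 ]
0.56 [299.  42.] [ 0.605 -0.167  0.03 ]
```

View pics/w7.png

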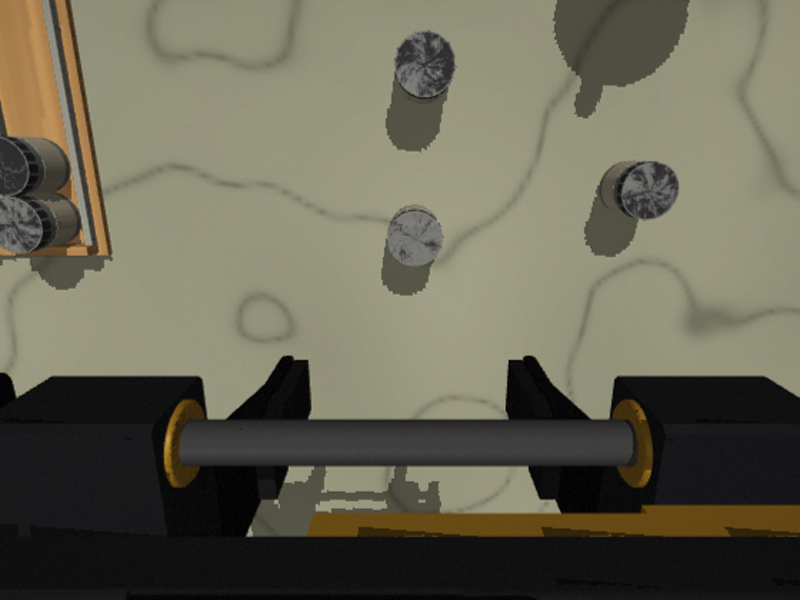

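Three new tins are clear, with tops at (415,236), (425,63) and (649,190), and nothing is close to them.

Run:
```python
from h import *
p=dict(np.load('w7.npz'));q=(.4285,.1152,.13735);s=sense()['tcp_pos']
for n,uv in [('N1',(415,236)),('N2',(425,64)),('N3',(649,190))]:
    X=onz(p,np.array(uv)*.7,.046);print(n,X.round(4),'shift',((np.array([X[0],X[1],.018])-s)/.25).round(3))
for x in (.107,.152,.197): print(x,T(q,(x,0,.026)).round(4))
```

```text
N1 [ 0.4812 -0.1754  0.046 ] shift [ 0.083 -0.008 -0.974]
N2 [ 0.5993 -0.1653  0.046 ] shift [ 0.556  0.032 -0.974]
N3 [ 0.5386 -0.3404  0.046 ] shift [ 0.313 -0.668 -0.974]
0.107 [0.5345 0.1299 0.026 ]
0.152 [0.5791 0.136  0.026 ]
0.197 [0.6236 0.1422 0.026 ]
```

```bash
python3 -m pendant '[{"x":0.083,"y":-0.008,"z":-0.2,"rx":0,"ry":0,"rz":0,"claw":0.8},{"x":0.083,"y":-0.008,"z":-0.4,"rx":0,"ry":0,"rz":0,"claw":0.8},{"x":0.083,"y":-0.008,"z":-0.6,"rx":0,"ry":0,"rz":0,"claw":0.8},{"x":0.083,"y":-0.008,"z":-0.75,"rx":0,"ry":0,"rz":0,"claw":0.8},{"x":0.083,"y":-0.008,"z":-0.88,"rx":0,"ry":0,"rz":0,"claw":0.8},{"x":0.083,"y":-0.008,"z":-0.974,"rx":0,"ry":0,"rz":0,"claw":0.8},{"x":0.083,"y":-0.008,"z":-0.974,"rx":0,"ry":0,"rz":0,"claw":0.8},{"x":0.083,"y":-0.008,"z":-0.974,"rx":0,"ry":0,"rz":0,"claw":0.8}]' && python3 -m pendant '[{"x":0,"y":0,"z":0,"rx":0,"ry":0,"rz":0,"claw":0},{"x":0,"y":0,"z":0,"rx":0,"ry":0,"rz":0,"claw":0},{"x":0,"y":0,"z":0,"rx":0,"ry":0,"rz":0,"claw":0},{"x":0,"y":0,"z":0,"rx":0,"ry":0,"rz":0,"claw":0},{"x":0,"y":0,"z":0.03,"rx":0,"ry":0,"rz":0,"claw":0},{"x":0,"y":0,"z":0.08,"rx":0,"ry":0,"rz":0,"claw":0},{"x":0,"y":0,"z":0.14,"rx":0,"ry":0,"rz":0,"claw":0},{"x":0,"y":0,"z":0.16,"rx":0,"ry":0,"rz":0,"claw":0}]'
python3 - <<'E'
from h import *
q=(.4285,.1152,.13735);s=sense();print(((T(q,(.107,0,.026))-s['tcp_pos'])/.25).round(3))
E
```

```text
time_s: 23.15
tcp_pos: [0.482, -0.1762, 0.0189]
ee_rot: [[0.99, 0.138, 0.002], [0.138, -0.99, -0.0], [0.002, 0.001, -1.0]]
wrist_force: [0.3, -0.2, 1.1]
gripper_width: 0.804
gripper_force: 0.0
time_s: 24.15
tcp_pos: [0.4819, -0.1764, 0.0596]
ee_rot: [[0.991, 0.137, 0.003], [0.137, -0.991, -0.0], [0.003, 0.001, -1.0]]
wrist_force: [0.3, 0.3, -2.1]
gripper_width: 0.48
gripper_force: 30.0
[ 0.21   1.225 -0.135]
```

```bash
python3 -m pendant '[{"x":0.03,"y":0.1,"z":0,"rx":0,"ry":0,"rz":0,"claw":0},{"x":0.06,"y":0.25,"z":0,"rx":0,"ry":0,"rz":0,"claw":0},{"x":0.1,"y":0.42,"z":0,"rx":0,"ry":0,"rz":0,"claw":0},{"x":0.14,"y":0.59,"z":0,"rx":0,"ry":0,"rz":0,"claw":0},{"x":0.18,"y":0.76,"z":0,"rx":0,"ry":0,"rz":0,"claw":0},{"x":0.21,"y":0.9,"z":0,"rx":0,"ry":0,"rz":0,"claw":0},{"x":0.218,"y":0.98,"z":0,"rx":0,"ry":0,"rz":0,"claw":0},{"x":0.218,"y":1,"z":0,"rx":0,"ry":0,"rz":0,"claw":0}]' && python3 -m pendant '[{"x":0,"y":0.08,"z":0,"rx":0,"ry":0,"rz":0,"claw":0},{"x":0,"y":0.16,"z":0,"rx":0,"ry":0,"rz":0,"claw":0},{"x":0,"y":0.21,"z":0,"rx":0,"ry":0,"rz":0,"claw":0},{"x":0,"y":0.226,"z":0,"rx":0,"ry":0,"rz":0,"claw":0},{"x":0,"y":0.226,"z":0,"rx":0,"ry":0,"rz":0,"claw":0},{"x":0,"y":0.226,"z":0,"rx":0,"ry":0,"rz":0,"claw":0},{"x":0,"y":0.226,"z":0,"rx":0,"ry":0,"rz":0,"claw":0},{"x":0,"y":0.226,"z":0,"rx":0,"ry":0,"rz":0,"claw":0}]'
python3 - <<'E'
from h import *
q=(.4285,.1152,.13735);s=sense();print(((T(q,(.109,0,.026))-s['tcp_pos'])/.25).round(3),(inv(q,s['tcp_pos'])*1e3).round(1))
E
```

```text
time_s: 25.15
tcp_pos: [0.5353, 0.0744, 0.058]
ee_rot: [[0.99, 0.138, -0.0], [0.138, -0.99, -0.0], [-0.0, 0.0, -1.0]]
wrist_force: [-0.5, -0.4, -1.2]
gripper_width: 0.473
gripper_force: 30.0
time_s: 26.15
tcp_pos: [0.5355, 0.1299, 0.058]
ee_rot: [[0.991, 0.136, -0.0], [0.136, -0.991, -0.0], [-0.0, 0.0, -1.0]]
wrist_force: [-0.1, -0.4, -1.8]
gripper_width: 0.477
gripper_force: 30.0
[ 0.004  0.001 -0.128] [ 1.08e+02 -1.00e-01]
```

```bash
python3 -m pendant '[{"x":0.004,"y":0.001,"z":-0.05,"rx":0,"ry":0,"rz":0,"claw":0},{"x":0.004,"y":0.001,"z":-0.09,"rx":0,"ry":0,"rz":0,"claw":0},{"x":0.004,"y":0.001,"z":-0.115,"rx":0,"ry":0,"rz":0,"claw":0},{"x":0.004,"y":0.001,"z":-0.128,"rx":0,"ry":0,"rz":0,"claw":0},{"x":0.004,"y":0.001,"z":-0.128,"rx":0,"ry":0,"rz":0,"claw":0.65},{"x":0.004,"y":0.001,"z":-0.128,"rx":0,"ry":0,"rz":0,"claw":0.65},{"x":0.004,"y":0.001,"z":-0.128,"rx":0,"ry":0,"rz":0,"claw":0.65},{"x":0.004,"y":0.001,"z":-0.02,"rx":0,"ry":0,"rz":0,"claw":0.65}]' && python3 -m pendant '[{"x":0,"y":0,"z":0.2,"rx":0,"ry":0,"rz":0,"claw":0.65},{"x":0,"y":0,"z":0.4,"rx":0,"ry":0,"rz":0,"claw":0.65},{"x":0,"y":-0.2,"z":0.6,"rx":0,"ry":0,"rz":0,"claw":0.65},{"x":0,"y":-0.4,"z":0.8,"rx":0,"ry":0,"rz":0,"claw":0.65},{"x":-0.04,"y":-0.65,"z":0.8,"rx":0,"ry":0,"rz":0,"claw":0.8},{"x":-0.06,"y":-0.88,"z":0.8,"rx":0,"ry":0,"rz":0,"claw":0.8},{"x":-0.06,"y":-1,"z":0.8,"rx":0,"ry":0,"rz":0,"claw":0.8},{"x":-0.06,"y":-1,"z":0.8,"rx":0,"ry":0,"rz":0,"claw":0.8}]'
python3 - <<'E'
from h import *
q=(.4285,.1152,.13735);s=sense()
p=capture('wrist');cv2.imwrite('pics/w8.png',cv2.resize(cv2.cvtColor(p['color'],cv2.COLOR_RGB2BGR),(800,600),interpolation=cv2.INTER_CUBIC))
np.savez('w8.npz',**{k:p[k] for k in ['color','mtx','world_to_cam']})
for l in ['new_a','old_a']:
  for w in regions_of(p,l)[:5]:
    X=onz(p,w['centre'],.03);print(l,round(w['conf'],2),np.round(w['centre']),X.round(3),(inv(q,X)*1e3).round())
X=np.array([.5993,-.1653,.018]);print('N2 shift',((X-s['tcp_pos'])/.25).round(3))
E
```

```text
time_s: 27.15
tcp_pos: [0.5351, 0.1297, 0.0518]
ee_rot: [[0.991, 0.137, -0.004], [0.137, -0.991, -0.002], [-0.004, 0.001, -1.0]]
wrist_force: [0.4, 1.2, 0.4]
gripper_width: 0.646
gripper_force: 0.0
time_s: 28.15
tcp_pos: [0.521, -0.1218, 0.2533]
ee_rot: [[0.991, 0.133, 0.001], [0.133, -0.991, -0.0], [0.001, 0.0, -1.0]]
wrist_force: [0.6, 0.0, 0.1]
gripper_width: 0.796
gripper_force: 0.0
new_a 0.82 [ 54. 138.] [0.536 0.132 0.03 ] [108.   2.]
new_a 0.73 [337. 112.] [ 0.603 -0.166  0.03 ] [ 134. -302.]
new_a 0.58 [480. 191.] [ 0.541 -0.339  0.03 ] [  49. -465.]
old_a 0.67 [ 67. 218.] [0.447 0.121 0.03 ] [19.  3.]
old_a 0.56 [ 59. 178.] [0.493 0.128 0.03 ] [66.  4.]
old_a 0.37 [ 51. 138.] [0.536 0.134 0.03 ] [109.   4.]
N2 shift [ 0.313 -0.174 -0.941]
```

View pics/w8.png

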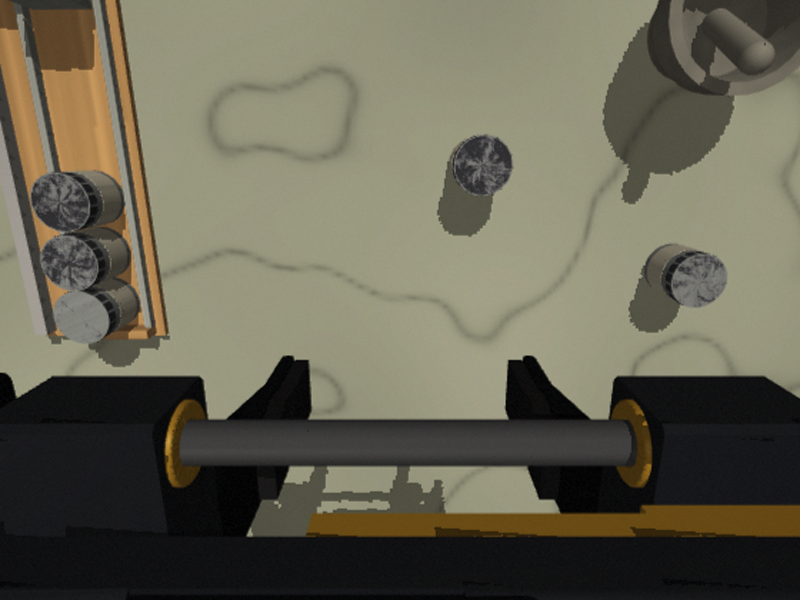

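The row now holds three upright tins at (62,200), (70,262) and (83,315). N2 at (483,165) and N3 at (695,279) are unmoved. I'll pick N2.

```bash
python3 -m pendant '[{"x":0.15,"y":-0.09,"z":-0.15,"rx":0,"ry":0,"rz":0,"claw":0.8},{"x":0.313,"y":-0.174,"z":-0.35,"rx":0,"ry":0,"rz":0,"claw":0.8},{"x":0.313,"y":-0.174,"z":-0.55,"rx":0,"ry":0,"rz":0,"claw":0.8},{"x":0.313,"y":-0.174,"z":-0.7,"rx":0,"ry":0,"rz":0,"claw":0.8},{"x":0.313,"y":-0.174,"z":-0.84,"rx":0,"ry":0,"rz":0,"claw":0.8},{"x":0.313,"y":-0.174,"z":-0.941,"rx":0,"ry":0,"rz":0,"claw":0.8},{"x":0.313,"y":-0.174,"z":-0.941,"rx":0,"ry":0,"rz":0,"claw":0.8},{"x":0.313,"y":-0.174,"z":-0.941,"rx":0,"ry":0,"rz":0,"claw":0.8}]' && python3 -m pendant '[{"x":0,"y":0,"z":0,"rx":0,"ry":0,"rz":0,"claw":0},{"x":0,"y":0,"z":0,"rx":0,"ry":0,"rz":0,"claw":0},{"x":0,"y":0,"z":0,"rx":0,"ry":0,"rz":0,"claw":0},{"x":0,"y":0,"z":0,"rx":0,"ry":0,"rz":0,"claw":0},{"x":0,"y":0,"z":0.03,"rx":0,"ry":0,"rz":0,"claw":0},{"x":0,"y":0,"z":0.08,"rx":0,"ry":0,"rz":0,"claw":0},{"x":0,"y":0,"z":0.14,"rx":0,"ry":0,"rz":0,"claw":0},{"x":0,"y":0,"z":0.16,"rx":0,"ry":0,"rz":0,"claw":0}]'
python3 - <<'E'
from h import *
q=(.4285,.1152,.13735);s=sense();print(((T(q,(.153,0,.026))-s['tcp_pos'])/.25).round(3))
E
```

```text
time_s: 29.3
tcp_pos: [0.601, -0.1623, 0.0189]
ee_rot: [[0.99, 0.139, 0.002], [0.139, -0.99, -0.0], [0.002, 0.001, -1.0]]
wrist_force: [0.1, 0.2, 1.2]
gripper_width: 0.799
gripper_force: 0.0
time_s: 30.3
tcp_pos: [0.6007, -0.1631, 0.0597]
ee_rot: [[0.991, 0.137, 0.003], [0.137, -0.991, -0.0], [0.003, 0.001, -1.0]]
wrist_force: [0.4, 0.2, -1.7]
gripper_width: 0.472
gripper_force: 30.0
[-0.083  1.197 -0.135]
```

```bash
python3 -m pendant '[{"x":-0.01,"y":0.1,"z":0,"rx":0,"ry":0,"rz":0,"claw":0},{"x":-0.02,"y":0.25,"z":0,"rx":0,"ry":0,"rz":0,"claw":0},{"x":-0.03,"y":0.42,"z":0,"rx":0,"ry":0,"rz":0,"claw":0},{"x":-0.045,"y":0.59,"z":0,"rx":0,"ry":0,"rz":0,"claw":0},{"x":-0.06,"y":0.76,"z":0,"rx":0,"ry":0,"rz":0,"claw":0},{"x":-0.07,"y":0.9,"z":0,"rx":0,"ry":0,"rz":0,"claw":0},{"x":-0.075,"y":0.98,"z":0,"rx":0,"ry":0,"rz":0,"claw":0},{"x":-0.075,"y":1,"z":0,"rx":0,"ry":0,"rz":0,"claw":0}]' && python3 -m pendant '[{"x":0,"y":0.08,"z":0,"rx":0,"ry":0,"rz":0,"claw":0},{"x":0,"y":0.15,"z":0,"rx":0,"ry":0,"rz":0,"claw":0},{"x":0,"y":0.19,"z":0,"rx":0,"ry":0,"rz":0,"claw":0},{"x":0,"y":0.198,"z":0,"rx":0,"ry":0,"rz":0,"claw":0},{"x":0,"y":0.198,"z":0,"rx":0,"ry":0,"rz":0,"claw":0},{"x":0,"y":0.198,"z":0,"rx":0,"ry":0,"rz":0,"claw":0},{"x":0,"y":0.198,"z":0,"rx":0,"ry":0,"rz":0,"claw":0},{"x":0,"y":0.198,"z":0,"rx":0,"ry":0,"rz":0,"claw":0}]'
python3 - <<'E'
from h import *
q=(.4285,.1152,.13735);s=sense();print(((T(q,(.1545,0,.026))-s['tcp_pos'])/.25).round(3),(inv(q,s['tcp_pos'])*1e3).round(1))
E
```

```text
time_s: 31.3
tcp_pos: [0.581, 0.0877, 0.0578]
ee_rot: [[0.99, 0.138, 0.0], [0.138, -0.99, -0.0], [0.0, 0.0, -1.0]]
wrist_force: [-0.3, 0.6, -1.4]
gripper_width: 0.473
gripper_force: 30.0
time_s: 32.3
tcp_pos: [0.581, 0.1362, 0.0577]
ee_rot: [[0.991, 0.137, -0.0], [0.137, -0.991, -0.0], [-0.0, 0.0, -1.0]]
wrist_force: [0.4, -0.0, -1.3]
gripper_width: 0.476
gripper_force: 30.0
[ 0.002  0.001 -0.127] [ 1.539e+02 -1.000e-01]
```

Lower, release, and go back to look for N3.

```bash
python3 -m pendant '[{"x":0.002,"y":0.001,"z":-0.05,"rx":0,"ry":0,"rz":0,"claw":0},{"x":0.002,"y":0.001,"z":-0.09,"rx":0,"ry":0,"rz":0,"claw":0},{"x":0.002,"y":0.001,"z":-0.115,"rx":0,"ry":0,"rz":0,"claw":0},{"x":0.002,"y":0.001,"z":-0.127,"rx":0,"ry":0,"rz":0,"claw":0},{"x":0.002,"y":0.001,"z":-0.127,"rx":0,"ry":0,"rz":0,"claw":0.65},{"x":0.002,"y":0.001,"z":-0.127,"rx":0,"ry":0,"rz":0,"claw":0.65},{"x":0.002,"y":0.001,"z":-0.127,"rx":0,"ry":0,"rz":0,"claw":0.65},{"x":0.002,"y":0.001,"z":-0.02,"rx":0,"ry":0,"rz":0,"claw":0.65}]' && python3 -m pendant '[{"x":0,"y":0,"z":0.2,"rx":0,"ry":0,"rz":0,"claw":0.65},{"x":0,"y":0,"z":0.4,"rx":0,"ry":0,"rz":0,"claw":0.65},{"x":-0.1,"y":-0.2,"z":0.6,"rx":0,"ry":0,"rz":0,"claw":0.65},{"x":-0.2,"y":-0.4,"z":0.8,"rx":0,"ry":0,"rz":0,"claw":0.65},{"x":-0.3,"y":-0.63,"z":0.8,"rx":0,"ry":0,"rz":0,"claw":0.8},{"x":-0.4,"y":-0.84,"z":0.8,"rx":0,"ry":0,"rz":0,"claw":0.8},{"x":-0.45,"y":-1,"z":0.8,"rx":0,"ry":0,"rz":0,"claw":0.8},{"x":-0.45,"y":-1,"z":0.8,"rx":0,"ry":0,"rz":0,"claw":0.8}]' && python3 -m pendant '[{"x":0,"y":-0.24,"z":0,"rx":0,"ry":0,"rz":0,"claw":0.8},{"x":0,"y":-0.4,"z":0,"rx":0,"ry":0,"rz":0,"claw":0.8},{"x":0,"y":-0.5,"z":0,"rx":0,"ry":0,"rz":0,"claw":0.8},{"x":0,"y":-0.5,"z":0,"rx":0,"ry":0,"rz":0,"claw":0.8},{"x":0,"y":-0.5,"z":0,"rx":0,"ry":0,"rz":0,"claw":0.8},{"x":0,"y":-0.5,"z":0,"rx":0,"ry":0,"rz":0,"claw":0.8},{"x":0,"y":-0.5,"z":0,"rx":0,"ry":0,"rz":0,"claw":0.8},{"x":0,"y":-0.5,"z":0,"rx":0,"ry":0,"rz":0,"claw":0.8}]'
python3 - <<'E'
from h import *
q=(.4285,.1152,.13735);s=sense()
p=capture('wrist')
for w in regions_of(p,'new_a')[:5]:
    m=w['region'].astype(np.uint8);X=onz(p,w['centre'],.03);print(round(w['conf'],2),np.round(w['centre']),X.round(4),cv2.boundingRect(m),'shift',((np.r_[X[:2],.018]-s['tcp_pos'])/.25).round(3))
E
```

```text
time_s: 33.3
tcp_pos: [0.58, 0.136, 0.0513]
ee_rot: [[0.991, 0.137, -0.004], [0.137, -0.991, -0.002], [-0.005, 0.001, -1.0]]
wrist_force: [0.8, 0.2, 0.5]
gripper_width: 0.644
gripper_force: 0.0
time_s: 34.3
tcp_pos: [0.4673, -0.116, 0.2535]
ee_rot: [[0.991, 0.132, 0.001], [0.132, -0.991, 0.0], [0.001, 0.0, -1.0]]
wrist_force: [0.4, -0.4, 0.8]
gripper_width: 0.797
gripper_force: 0.0
time_s: 35.3
tcp_pos: [0.4691, -0.2379, 0.2529]
ee_rot: [[0.99, 0.138, 0.0], [0.138, -0.99, -0.0], [0.0, 0.0, -1.0]]
wrist_force: [0.5, 0.5, 0.1]
gripper_width: 0.799
gripper_force: 0.0
0.9 [390. 129.] [ 0.5417 -0.3401  0.03  ] (365, 112, 50, 43) shift [ 0.29  -0.409 -0.939]
```

```bash
python3 -m pendant '[{"x":0.14,"y":-0.2,"z":-0.15,"rx":0,"ry":0,"rz":0,"claw":0.8},{"x":0.28,"y":-0.41,"z":-0.3,"rx":0,"ry":0,"rz":0,"claw":0.8},{"x":0.28,"y":-0.41,"z":-0.5,"rx":0,"ry":0,"rz":0,"claw":0.8},{"x":0.28,"y":-0.41,"z":-0.7,"rx":0,"ry":0,"rz":0,"claw":0.8},{"x":0.28,"y":-0.41,"z":-0.84,"rx":0,"ry":0,"rz":0,"claw":0.8},{"x":0.28,"y":-0.41,"z":-0.939,"rx":0,"ry":0,"rz":0,"claw":0.8},{"x":0.28,"y":-0.41,"z":-0.939,"rx":0,"ry":0,"rz":0,"claw":0.8},{"x":0.28,"y":-0.41,"z":-0.939,"rx":0,"ry":0,"rz":0,"claw":0.8}]' && python3 -m pendant '[{"x":0,"y":0,"z":0,"rx":0,"ry":0,"rz":0,"claw":0},{"x":0,"y":0,"z":0,"rx":0,"ry":0,"rz":0,"claw":0},{"x":0,"y":0,"z":0,"rx":0,"ry":0,"rz":0,"claw":0},{"x":0,"y":0,"z":0,"rx":0,"ry":0,"rz":0,"claw":0},{"x":0,"y":0,"z":0.03,"rx":0,"ry":0,"rz":0,"claw":0},{"x":0,"y":0,"z":0.08,"rx":0,"ry":0,"rz":0,"claw":0},{"x":0,"y":0,"z":0.14,"rx":0,"ry":0,"rz":0,"claw":0},{"x":0,"y":0,"z":0.16,"rx":0,"ry":0,"rz":0,"claw":0}]'
python3 - <<'E'
from h import *
q=(.4285,.1152,.13735);s=sense();print(((T(q,(.2,0,.026))-s['tcp_pos'])/.25).round(3))
E
```

```text
time_s: 36.4
tcp_pos: [0.5399, -0.3412, 0.0191]
ee_rot: [[0.991, 0.137, 0.002], [0.137, -0.991, -0.001], [0.002, 0.001, -1.0]]
wrist_force: [-0.2, -0.2, -0.3]
gripper_width: 0.799
gripper_force: 0.0
time_s: 37.4
tcp_pos: [0.5399, -0.3412, 0.06]
ee_rot: [[0.991, 0.137, 0.003], [0.137, -0.991, -0.001], [0.003, 0.002, -1.0]]
wrist_force: [-0.1, -1.4, -2.0]
gripper_width: 0.475
gripper_force: 30.0
[ 0.347  1.935 -0.136]
```

```bash
python3 -m pendant '[{"x":0.03,"y":0.1,"z":0,"rx":0,"ry":0,"rz":0,"claw":0},{"x":0.06,"y":0.25,"z":0,"rx":0,"ry":0,"rz":0,"claw":0},{"x":0.08,"y":0.42,"z":0,"rx":0,"ry":0,"rz":0,"claw":0},{"x":0.11,"y":0.59,"z":0,"rx":0,"ry":0,"rz":0,"claw":0},{"x":0.14,"y":0.76,"z":0,"rx":0,"ry":0,"rz":0,"claw":0},{"x":0.16,"y":0.88,"z":0,"rx":0,"ry":0,"rz":0,"claw":0},{"x":0.173,"y":0.95,"z":0,"rx":0,"ry":0,"rz":0,"claw":0},{"x":0.173,"y":0.967,"z":0,"rx":0,"ry":0,"rz":0,"claw":0}]' && python3 -m pendant '[{"x":0.05,"y":0.1,"z":0,"rx":0,"ry":0,"rz":0,"claw":0},{"x":0.09,"y":0.28,"z":0,"rx":0,"ry":0,"rz":0,"claw":0},{"x":0.13,"y":0.48,"z":0,"rx":0,"ry":0,"rz":0,"claw":0},{"x":0.16,"y":0.68,"z":0,"rx":0,"ry":0,"rz":0,"claw":0},{"x":0.174,"y":0.85,"z":0,"rx":0,"ry":0,"rz":0,"claw":0},{"x":0.174,"y":0.94,"z":0,"rx":0,"ry":0,"rz":0,"claw":0},{"x":0.174,"y":0.968,"z":0,"rx":0,"ry":0,"rz":0,"claw":0},{"x":0.174,"y":0.968,"z":0,"rx":0,"ry":0,"rz":0,"claw":0}]'
python3 - <<'E'
from h import *
q=(.4285,.1152,.13735);s=sense();print(((T(q,(.2,0,.026))-s['tcp_pos'])/.25).round(3),(inv(q,s['tcp_pos'])*1e3).round(1))
E
```

```text
time_s: 38.4
tcp_pos: [0.5824, -0.0984, 0.0581]
ee_rot: [[0.99, 0.138, 0.0], [0.138, -0.99, -0.0], [0.0, 0.0, -1.0]]
wrist_force: [-0.3, -0.3, -1.9]
gripper_width: 0.476
gripper_force: 30.0
time_s: 39.4
tcp_pos: [0.6255, 0.1419, 0.0579]
ee_rot: [[0.991, 0.136, -0.001], [0.136, -0.991, -0.0], [-0.001, 0.0, -1.0]]
wrist_force: [-0.0, -1.0, -1.5]
gripper_width: 0.476
gripper_force: 30.0
[ 0.005  0.003 -0.127] [198.8  -0.5]
```

```bash
python3 -m pendant '[{"x":0.004,"y":0.003,"z":-0.05,"rx":0,"ry":0,"rz":0,"claw":0},{"x":0.004,"y":0.003,"z":-0.09,"rx":0,"ry":0,"rz":0,"claw":0},{"x":0.004,"y":0.003,"z":-0.115,"rx":0,"ry":0,"rz":0,"claw":0},{"x":0.004,"y":0.003,"z":-0.127,"rx":0,"ry":0,"rz":0,"claw":0},{"x":0.004,"y":0.003,"z":-0.127,"rx":0,"ry":0,"rz":0,"claw":0.65},{"x":0.004,"y":0.003,"z":-0.127,"rx":0,"ry":0,"rz":0,"claw":0.65},{"x":0.004,"y":0.003,"z":-0.127,"rx":0,"ry":0,"rz":0,"claw":0.65},{"x":0.004,"y":0.003,"z":-0.02,"rx":0,"ry":0,"rz":0,"claw":0.65}]' && python3 -m pendant '[{"x":0,"y":0,"z":0.2,"rx":0,"ry":0,"rz":0,"claw":0.65},{"x":0,"y":0,"z":0.4,"rx":0,"ry":0,"rz":0,"claw":0.65},{"x":-0.1,"y":-0.02,"z":0.6,"rx":0,"ry":0,"rz":0,"claw":0.65},{"x":-0.2,"y":-0.03,"z":0.8,"rx":0,"ry":0,"rz":0,"claw":0.65},{"x":-0.35,"y":-0.05,"z":0.9,"rx":0,"ry":0,"rz":0,"claw":0.35},{"x":-0.5,"y":-0.07,"z":0.95,"rx":0,"ry":0,"rz":0,"claw":0.35},{"x":-0.5,"y":-0.07,"z":0.95,"rx":0,"ry":0,"rz":0,"claw":0.35},{"x":-0.5,"y":-0.07,"z":0.95,"rx":0,"ry":0,"rz":0,"claw":0.35}]'
python3 - <<'E'
from h import *
q=(.4285,.1152,.13735);s=sense()
p=capture('wrist');cv2.imwrite('pics/w9.png',cv2.resize(cv2.cvtColor(p['color'],cv2.COLOR_RGB2BGR),(800,600),interpolation=cv2.INTER_CUBIC))
np.savez('w9.npz',**{k:p[k] for k in ['color','mtx','world_to_cam']})
for l,z in [('stop_grip',.055),('cam_knob',.06)]:
  for w in search_frame(p,l)[:2]:
    X=onz(p,w['centre'],z);print(l,round(w['conf'],2),np.round(w['centre']),X.round(4),(inv(q,X)*1e3).round(1))
print('post shift',((T(q,(.2625,0,.038))-s['tcp_pos'])/.25).round(3))
E
```

```text
time_s: 40.4
tcp_pos: [0.6252, 0.1431, 0.0514]
ee_rot: [[0.991, 0.137, -0.004], [0.137, -0.991, -0.002], [-0.005, 0.001, -1.0]]
wrist_force: [0.7, 0.3, 0.5]
gripper_width: 0.649
gripper_force: 0.0
time_s: 41.4
tcp_pos: [0.5019, 0.1263, 0.2907]
ee_rot: [[0.991, 0.137, 0.001], [0.137, -0.991, 0.001], [0.001, -0.0, -1.0]]
wrist_force: [0.8, -0.2, -0.4]
gripper_width: 0.367
gripper_force: 0.0
stop_grip 0.73 [247.  13.] [0.6667 0.1884 0.055 ] [246.   39.9]
cam_knob 0.69 [184.   6.] [0.6635 0.2505 0.06  ] [251.3 101.9]
post shift [ 0.747  0.099 -1.011]
```

View pics/w9.png

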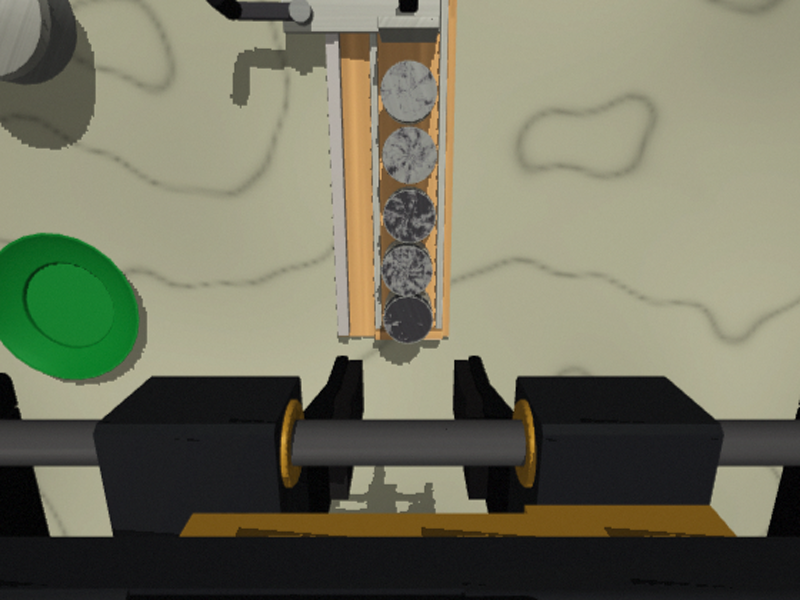

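All five tins stand upright in one row, from (408,90) to (408,320), in front of the pushed-back stop. Next I'll grip the post again and slide the stop forward.

```bash
python3 -m pendant '[{"x":0.2,"y":0.03,"z":-0.1,"rx":0,"ry":0,"rz":0,"claw":0.35},{"x":0.44,"y":0.06,"z":-0.25,"rx":0,"ry":0,"rz":0,"claw":0.35},{"x":0.66,"y":0.09,"z":-0.45,"rx":0,"ry":0,"rz":0,"claw":0.35},{"x":0.747,"y":0.099,"z":-0.62,"rx":0,"ry":0,"rz":0,"claw":0.35},{"x":0.747,"y":0.099,"z":-0.7,"rx":0,"ry":0,"rz":0,"claw":0.35},{"x":0.747,"y":0.099,"z":-0.7,"rx":0,"ry":0,"rz":0,"claw":0.35},{"x":0.747,"y":0.099,"z":-0.7,"rx":0,"ry":0,"rz":0,"claw":0.35},{"x":0.747,"y":0.099,"z":-0.7,"rx":0,"ry":0,"rz":0,"claw":0.35}]' && python3 -m pendant '[{"x":0,"y":0.002,"z":-0.1,"rx":0,"ry":0,"rz":0,"claw":0.35},{"x":0,"y":0.002,"z":-0.2,"rx":0,"ry":0,"rz":0,"claw":0.35},{"x":0,"y":0.002,"z":-0.28,"rx":0,"ry":0,"rz":0,"claw":0.35},{"x":0,"y":0.002,"z":-0.312,"rx":0,"ry":0,"rz":0,"claw":0.35},{"x":0,"y":0.002,"z":-0.312,"rx":0,"ry":0,"rz":0,"claw":0},{"x":0,"y":0.002,"z":-0.312,"rx":0,"ry":0,"rz":0,"claw":0},{"x":0,"y":0.002,"z":-0.312,"rx":0,"ry":0,"rz":0,"claw":0},{"x":0,"y":0.002,"z":-0.312,"rx":0,"ry":0,"rz":0,"claw":0}]'
python3 - <<'E'
from h import *
q=(.4285,.1152,.13735);s=sense();print((inv(q,s['tcp_pos'])*1e3).round(1))
E
```

```text
time_s: 42.55
tcp_pos: [0.6893, 0.1513, 0.1179]
ee_rot: [[0.991, 0.137, 0.004], [0.137, -0.991, 0.001], [0.004, -0.001, -1.0]]
wrist_force: [-0.3, 0.1, 0.8]
gripper_width: 0.35
gripper_force: 0.0
time_s: 43.55
tcp_pos: [0.6893, 0.1521, 0.039]
ee_rot: [[0.99, 0.138, 0.002], [0.138, -0.99, 0.001], [0.003, -0.001, -1.0]]
wrist_force: [-1.8, 1.1, 4.7]
gripper_width: 0.159
gripper_force: 30.0
[263.4   0.9]
```

```bash
python3 -m pendant '[{"x":-0.015,"y":-0.002,"z":0,"rx":0,"ry":0,"rz":0,"claw":0},{"x":-0.03,"y":-0.004,"z":0,"rx":0,"ry":0,"rz":0,"claw":0},{"x":-0.05,"y":-0.007,"z":0,"rx":0,"ry":0,"rz":0,"claw":0},{"x":-0.065,"y":-0.009,"z":0,"rx":0,"ry":0,"rz":0,"claw":0},{"x":-0.08,"y":-0.011,"z":0,"rx":0,"ry":0,"rz":0,"claw":0},{"x":-0.09,"y":-0.012,"z":0,"rx":0,"ry":0,"rz":0,"claw":0},{"x":-0.1,"y":-0.014,"z":0,"rx":0,"ry":0,"rz":0,"claw":0},{"x":-0.104,"y":-0.014,"z":0,"rx":0,"ry":0,"rz":0,"claw":0}]' && python3 -m pendant '[{"x":-0.002,"y":0,"z":0,"rx":0,"ry":0,"rz":0,"claw":0},{"x":-0.004,"y":-0.001,"z":0,"rx":0,"ry":0,"rz":0,"claw":0},{"x":-0.006,"y":-0.001,"z":0,"rx":0,"ry":0,"rz":0,"claw":0},{"x":-0.008,"y":-0.001,"z":0,"rx":0,"ry":0,"rz":0,"claw":0},{"x":-0.010,"y":-0.001,"z":0,"rx":0,"ry":0,"rz":0,"claw":0},{"x":-0.012,"y":-0.002,"z":0,"rx":0,"ry":0,"rz":0,"claw":0},{"x":-0.012,"y":-0.002,"z":0,"rx":0,"ry":0,"rz":0,"claw":0},{"x":-0.012,"y":-0.002,"z":0,"rx":0,"ry":0,"rz":0,"claw":0}]'
python3 - <<'E'
from h import *
q=(.4285,.1152,.13735);s=sense();print((inv(q,s['tcp_pos'])*1e3).round(1))
E
```

```text
time_s: 44.55
tcp_pos: [0.6646, 0.1487, 0.039]
ee_rot: [[0.99, 0.138, 0.006], [0.138, -0.99, 0.002], [0.006, -0.001, -1.0]]
wrist_force: [5.9, 2.1, 3.7]
gripper_width: 0.159
gripper_force: 30.0
time_s: 45.55
tcp_pos: [0.6618, 0.1483, 0.039]
ee_rot: [[0.99, 0.138, 0.006], [0.138, -0.99, 0.002], [0.006, -0.001, -1.0]]
wrist_force: [5.5, 2.8, 2.6]
gripper_width: 0.157
gripper_force: 30.0
[235.6   0.9]
```

```bash
python3 -m pendant '[{"x":-0.002,"y":0,"z":0,"rx":0,"ry":0,"rz":0,"claw":0},{"x":-0.004,"y":-0.001,"z":0,"rx":0,"ry":0,"rz":0,"claw":0},{"x":-0.006,"y":-0.001,"z":0,"rx":0,"ry":0,"rz":0,"claw":0},{"x":-0.008,"y":-0.001,"z":0,"rx":0,"ry":0,"rz":0,"claw":0},{"x":-0.008,"y":-0.001,"z":0,"rx":0,"ry":0,"rz":0,"claw":0},{"x":-0.008,"y":-0.001,"z":0,"rx":0,"ry":0,"rz":0,"claw":0},{"x":-0.008,"y":-0.001,"z":0,"rx":0,"ry":0,"rz":0,"claw":0},{"x":-0.008,"y":-0.001,"z":0,"rx":0,"ry":0,"rz":0,"claw":0}]' && python3 -m pendant '[{"x":-0.002,"y":0,"z":0,"rx":0,"ry":0,"rz":0,"claw":0},{"x":-0.004,"y":-0.001,"z":0,"rx":0,"ry":0,"rz":0,"claw":0},{"x":-0.006,"y":-0.001,"z":0,"rx":0,"ry":0,"rz":0,"claw":0},{"x":-0.008,"y":-0.001,"z":0,"rx":0,"ry":0,"rz":0,"claw":0},{"x":-0.008,"y":-0.001,"z":0,"rx":0,"ry":0,"rz":0,"claw":0},{"x":-0.008,"y":-0.001,"z":0,"rx":0,"ry":0,"rz":0,"claw":0},{"x":-0.008,"y":-0.001,"z":0,"rx":0,"ry":0,"rz":0,"claw":0},{"x":-0.008,"y":-0.001,"z":0,"rx":0,"ry":0,"rz":0,"claw":0}]'
```

```text
time_s: 46.55
tcp_pos: [0.6602, 0.1481, 0.039]
ee_rot: [[0.99, 0.138, 0.007], [0.138, -0.99, 0.002], [0.007, -0.001, -1.0]]
wrist_force: [7.0, 2.4, 3.9]
gripper_width: 0.158
gripper_force: 30.0
time_s: 47.55
tcp_pos: [0.6592, 0.148, 0.039]
ee_rot: [[0.99, 0.138, 0.009], [0.138, -0.99, 0.002], [0.009, -0.001, -1.0]]
wrist_force: [8.7, 1.7, 2.4]
gripper_width: 0.157
gripper_force: 30.0
```

```bash
python3 -m pendant '[{"x":-0.004,"y":0,"z":0,"rx":0,"ry":0,"rz":0,"claw":0},{"x":-0.008,"y":-0.001,"z":0,"rx":0,"ry":0,"rz":0,"claw":0},{"x":-0.008,"y":-0.001,"z":0,"rx":0,"ry":0,"rz":0,"claw":0},{"x":-0.008,"y":-0.001,"z":0,"rx":0,"ry":0,"rz":0,"claw":0},{"x":-0.008,"y":-0.001,"z":0,"rx":0,"ry":0,"rz":0,"claw":0},{"x":-0.008,"y":-0.001,"z":0,"rx":0,"ry":0,"rz":0,"claw":0},{"x":-0.008,"y":-0.001,"z":0,"rx":0,"ry":0,"rz":0,"claw":0},{"x":-0.008,"y":-0.001,"z":0,"rx":0,"ry":0,"rz":0,"claw":0}]' && python3 -m pendant '[{"x":-0.004,"y":0,"z":0,"rx":0,"ry":0,"rz":0,"claw":0},{"x":-0.008,"y":-0.001,"z":0,"rx":0,"ry":0,"rz":0,"claw":0},{"x":-0.008,"y":-0.001,"z":0,"rx":0,"ry":0,"rz":0,"claw":0},{"x":-0.008,"y":-0.001,"z":0,"rx":0,"ry":0,"rz":0,"claw":0},{"x":-0.008,"y":-0.001,"z":0,"rx":0,"ry":0,"rz":0,"claw":0},{"x":-0.008,"y":-0.001,"z":0,"rx":0,"ry":0,"rz":0,"claw":0},{"x":-0.008,"y":-0.001,"z":0,"rx":0,"ry":0,"rz":0,"claw":0},{"x":-0.008,"y":-0.001,"z":0,"rx":0,"ry":0,"rz":0,"claw":0}]'
```

```text
time_s: 48.55
tcp_pos: [0.659, 0.148, 0.039]
ee_rot: [[0.99, 0.138, 0.012], [0.138, -0.99, 0.003], [0.013, -0.002, -1.0]]
wrist_force: [13.3, 2.4, -0.7]
gripper_width: 0.16
gripper_force: 30.0
time_s: 49.55
tcp_pos: [0.6588, 0.148, 0.039]
ee_rot: [[0.99, 0.138, 0.016], [0.138, -0.99, 0.004], [0.017, -0.002, -1.0]]
wrist_force: [16.6, 2.3, -3.7]
gripper_width: 0.158
gripper_force: 30.0
```

The row is closed: the force rose to 16 N with no more motion after about 30.8 mm of travel, and five tins should leave 30 mm. I'll relax, release, and look at the row and knob.

```bash
python3 -m pendant '[{"x":0.012,"y":0.001,"z":0,"rx":0,"ry":0,"rz":0,"claw":0},{"x":0.012,"y":0.001,"z":0,"rx":0,"ry":0,"rz":0,"claw":0.35},{"x":0.012,"y":0.001,"z":0,"rx":0,"ry":0,"rz":0,"claw":0.35},{"x":0.012,"y":0.001,"z":0.1,"rx":0,"ry":0,"rz":0,"claw":0.35},{"x":0.012,"y":0.001,"z":0.3,"rx":0,"ry":0,"rz":0,"claw":0.35},{"x":-0.15,"y":0.04,"z":0.5,"rx":0,"ry":0,"rz":0,"claw":0.35},{"x":-0.35,"y":0.08,"z":0.7,"rx":0,"ry":0,"rz":0,"claw":0.35},{"x":-0.5,"y":0.12,"z":0.86,"rx":0,"ry":0,"rz":0,"claw":0.35}]' && python3 -m pendant '[{"x":-0.03,"y":0,"z":0,"rx":0,"ry":0,"rz":0,"claw":0.35},{"x":-0.03,"y":0,"z":0,"rx":0,"ry":0,"rz":0,"claw":0.35},{"x":-0.03,"y":0,"z":0,"rx":0,"ry":0,"rz":0,"claw":0.35},{"x":-0.03,"y":0,"z":0,"rx":0,"ry":0,"rz":0,"claw":0.35},{"x":-0.03,"y":0,"z":0,"rx":0,"ry":0,"rz":0,"claw":0.35},{"x":-0.03,"y":0,"z":0,"rx":0,"ry":0,"rz":0,"claw":0.35},{"x":-0.03,"y":0,"z":0,"rx":0,"ry":0,"rz":0,"claw":0.35},{"x":-0.03,"y":0,"z":0,"rx":0,"ry":0,"rz":0,"claw":0.35}]'
python3 - <<'E'
from h import *
p=capture('wrist');cv2.imwrite('pics/w10.png',cv2.resize(cv2.cvtColor(p['color'],cv2.COLOR_RGB2BGR),(800,600),interpolation=cv2.INTER_CUBIC))
np.savez('w10.npz',**{k:p[k] for k in ['color','mtx','world_to_cam']})
E
```

```text
time_s: 50.55
tcp_pos: [0.5259, 0.1742, 0.2486]
ee_rot: [[0.991, 0.136, -0.006], [0.136, -0.991, -0.003], [-0.007, 0.002, -1.0]]
wrist_force: [0.5, 0.3, 0.4]
gripper_width: 0.348
gripper_force: 0.0
time_s: 51.55
tcp_pos: [0.5222, 0.1756, 0.2491]
ee_rot: [[0.991, 0.137, 0.0], [0.137, -0.991, 0.0], [0.0, -0.0, -1.0]]
wrist_force: [0.3, 0.4, 1.0]
gripper_width: 0.347
gripper_force: 0.0
```

View pics/w10.png

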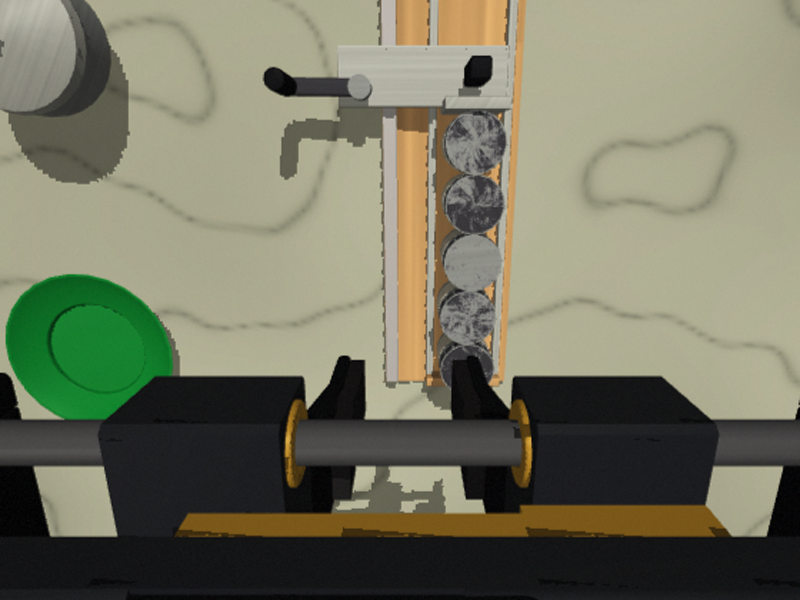

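The row is closed, with tins from (475,142) forward against the lip. The freed lever runs from the pivot at (360,88) to the knob at (277,79).

Run:
```python
from h import *
p=dict(np.load('w10.npz'));q=(.4285,.1152,.13735);s=sense()['tcp_pos']
P=onz(p,np.array((360,88))*.7,.039);N=onz(p,np.array((277,79))*.7,.072);post=onz(p,np.array((480,66))*.7,.065)
for n,X in [('piv',P),('knob',N),('post',post)]: print(n,X.round(4),(inv(q,X)*1e3).round(1))
print(np.linalg.norm((N-P)[:2]),'shift',((np.r_[N[:2],.0445]-s)/.25).round(3))
```

```text
piv [0.6395 0.225  0.039 ] [224.   79.9]
knob [0.6341 0.2732 0.072 ] [225.3 128.4]
post [0.6598 0.1488 0.065 ] [233.7   1.6]
0.04852948804993663 shift [ 0.448  0.39  -0.819]
```

```bash
python3 -m pendant '[{"x":0.1,"y":0.1,"z":-0.05,"rx":0,"ry":0,"rz":-0.055,"claw":0.35},{"x":0.2,"y":0.2,"z":-0.15,"rx":0,"ry":0,"rz":-0.11,"claw":0.35},{"x":0.3,"y":0.3,"z":-0.25,"rx":0,"ry":0,"rz":-0.165,"claw":0.35},{"x":0.4,"y":0.36,"z":-0.35,"rx":0,"ry":0,"rz":-0.22,"claw":0.35},{"x":0.445,"y":0.394,"z":-0.45,"rx":0,"ry":0,"rz":-0.275,"claw":0.35},{"x":0.445,"y":0.394,"z":-0.45,"rx":0,"ry":0,"rz":-0.33,"claw":0.35},{"x":0.445,"y":0.394,"z":-0.45,"rx":0,"ry":0,"rz":-0.385,"claw":0.35},{"x":0.445,"y":0.394,"z":-0.45,"rx":0,"ry":0,"rz":-0.44,"claw":0.35}]' && python3 -m pendant '[{"x":0,"y":0,"z":0,"rx":0,"ry":0,"rz":-0.055,"claw":0.35},{"x":0,"y":0,"z":-0.05,"rx":0,"ry":0,"rz":-0.06,"claw":0.35},{"x":0,"y":0,"z":-0.12,"rx":0,"ry":0,"rz":-0.06,"claw":0.35},{"x":0,"y":0,"z":-0.2,"rx":0,"ry":0,"rz":-0.06,"claw":0.35},{"x":0,"y":0,"z":-0.28,"rx":0,"ry":0,"rz":-0.06,"claw":0.35},{"x":0,"y":0,"z":-0.34,"rx":0,"ry":0,"rz":-0.06,"claw":0.35},{"x":0,"y":0,"z":-0.369,"rx":0,"ry":0,"rz":-0.06,"claw":0.35},{"x":0,"y":0,"z":-0.369,"rx":0,"ry":0,"rz":-0.06,"claw":0.35}]' && python3 -m pendant '[{"x":0,"y":0,"z":0,"rx":0,"ry":0,"rz":0,"claw":0.35},{"x":0,"y":0,"z":0,"rx":0,"ry":0,"rz":0,"claw":0},{"x":0,"y":0,"z":0,"rx":0,"ry":0,"rz":0,"claw":0},{"x":0,"y":0,"z":0,"rx":0,"ry":0,"rz":0,"claw":0},{"x":0,"y":0,"z":0,"rx":0,"ry":0,"rz":0,"claw":0},{"x":0,"y":0,"z":0,"rx":0,"ry":0,"rz":0,"claw":0},{"x":0,"y":0,"z":0,"rx":0,"ry":0,"rz":0,"claw":0},{"x":0,"y":0,"z":0,"rx":0,"ry":0,"rz":0,"claw":0}]'
python3 - <<'E'
from h import *
q=(.4285,.1152,.13735);K=lambda d:T(q,(.224-.05*np.cos(np.radians(d)),.08+.05*np.sin(np.radians(d)),0))
for d in np.arange(90,29,-7.5): print(d,((K(d)-K(90))[:2]/.25).round(3),round((90-d)/180,3))
for d in (25,20,15,10,5,0,-3):print(d,((K(d)-K(30))[:2]/.25).round(3),round((30-d)/180,3))
E
```

```text
time_s: 52.6
tcp_pos: [0.6335, 0.2742, 0.1363]
ee_rot: [[0.315, -0.949, -0.0], [-0.949, -0.315, -0.0], [0.0, 0.0, -1.0]]
wrist_force: [0.5, 0.2, -0.5]
gripper_width: 0.349
gripper_force: 0.0
time_s: 53.6
tcp_pos: [0.6332, 0.274, 0.0437]
ee_rot: [[0.137, -0.991, -0.001], [-0.991, -0.137, -0.001], [0.001, 0.001, -1.0]]
wrist_force: [0.3, 0.6, -0.1]
gripper_width: 0.351
gripper_force: 0.0
time_s: 54.6
tcp_pos: [0.6336, 0.2742, 0.0448]
ee_rot: [[0.137, -0.991, 0.0], [-0.991, -0.137, 0.0], [-0.0, -0.0, -1.0]]
wrist_force: [-1.5, 0.1, 4.2]
gripper_width: 0.149
gripper_force: 30.0
90.0 [0. 0.] 0.0
82.5 [-0.026 -0.005] 0.042
75.0 [-0.05  -0.014] 0.083
67.5 [-0.074 -0.026] 0.125
60.0 [-0.095 -0.04 ] 0.167
52.5 [-0.115 -0.058] 0.208
45.0 [-0.132 -0.077] 0.25
37.5 [-0.146 -0.099] 0.292
30.0 [-0.158 -0.123] 0.333
25 [-0.006 -0.016] 0.028
20 [-0.01  -0.033] 0.056
15 [-0.013 -0.051] 0.083
10 [-0.015 -0.068] 0.111
5 [-0.014 -0.085] 0.139
0 [-0.013 -0.103] 0.167
-3 [-0.011 -0.113] 0.183
```

```bash
python3 -m pendant '[{"x":-0.026,"y":-0.005,"z":0,"rx":0,"ry":0,"rz":0.042,"claw":0},{"x":-0.052,"y":-0.014,"z":0,"rx":0,"ry":0,"rz":0.083,"claw":0},{"x":-0.077,"y":-0.026,"z":0,"rx":0,"ry":0,"rz":0.125,"claw":0},{"x":-0.099,"y":-0.04,"z":0,"rx":0,"ry":0,"rz":0.167,"claw":0},{"x":-0.12,"y":-0.058,"z":0,"rx":0,"ry":0,"rz":0.208,"claw":0},{"x":-0.138,"y":-0.077,"z":0,"rx":0,"ry":0,"rz":0.25,"claw":0},{"x":-0.152,"y":-0.099,"z":0,"rx":0,"ry":0,"rz":0.292,"claw":0},{"x":-0.164,"y":-0.123,"z":0,"rx":0,"ry":0,"rz":0.333,"claw":0}]' && python3 -m pendant '[{"x":-0.006,"y":-0.016,"z":0,"rx":0,"ry":0,"rz":0.028,"claw":0},{"x":-0.01,"y":-0.033,"z":0,"rx":0,"ry":0,"rz":0.056,"claw":0},{"x":-0.013,"y":-0.051,"z":0,"rx":0,"ry":0,"rz":0.083,"claw":0},{"x":-0.015,"y":-0.068,"z":0,"rx":0,"ry":0,"rz":0.111,"claw":0},{"x":-0.015,"y":-0.085,"z":0,"rx":0,"ry":0,"rz":0.139,"claw":0},{"x":-0.013,"y":-0.103,"z":0,"rx":0,"ry":0,"rz":0.167,"claw":0},{"x":-0.013,"y":-0.113,"z":0,"rx":0,"ry":0,"rz":0.167,"claw":0},{"x":-0.013,"y":-0.116,"z":0,"rx":0,"ry":0,"rz":0.167,"claw":0}]'
python3 - <<'E'
from h import *
print((inv((.4285,.1152,.13735),sense()['tcp_pos'])*1e3).round(1))
E
```

```text
time_s: 55.6
tcp_pos: [0.5947, 0.2444, 0.0448]
ee_rot: [[0.928, -0.373, 0.005], [-0.373, -0.928, 0.003], [0.004, -0.005, -1.0]]
wrist_force: [5.6, 0.7, -1.3]
gripper_width: 0.152
gripper_force: 30.0
time_s: 56.6
tcp_pos: [0.5919, 0.2176, 0.0449]
ee_rot: [[0.99, 0.138, 0.007], [0.138, -0.99, 0.006], [0.008, -0.005, -1.0]]
wrist_force: [2.8, 8.3, -1.9]
gripper_width: 0.15
gripper_force: 30.0
[175.9  79.1]
```

```bash
python3 -m pendant '[{"x":0,"y":-0.003,"z":0,"rx":0,"ry":0,"rz":0,"claw":0},{"x":0,"y":0.006,"z":0,"rx":0,"ry":0,"rz":0,"claw":0},{"x":0,"y":0.006,"z":0,"rx":0,"ry":0,"rz":0,"claw":0.35},{"x":0,"y":0.006,"z":0,"rx":0,"ry":0,"rz":0,"claw":0.35},{"x":0,"y":0.006,"z":0.1,"rx":0,"ry":0,"rz":0,"claw":0.35},{"x":0,"y":0,"z":0.3,"rx":0,"ry":0,"rz":0,"claw":0.35},{"x":-0.15,"y":-0.05,"z":0.55,"rx":0,"ry":0,"rz":0,"claw":0.35},{"x":-0.35,"y":-0.15,"z":0.8,"rx":0,"ry":0,"rz":0,"claw":0.35}]' && python3 -m pendant '[{"x":-0.1,"y":-0.05,"z":0.1,"rx":0,"ry":0,"rz":0,"claw":0.35},{"x":-0.1,"y":-0.05,"z":0.2,"rx":0,"ry":0,"rz":0,"claw":0.35},{"x":-0.1,"y":-0.05,"z":0.2,"rx":0,"ry":0,"rz":0,"claw":0.35},{"x":-0.1,"y":-0.05,"z":0.2,"rx":0,"ry":0,"rz":0,"claw":0.35},{"x":-0.1,"y":-0.05,"z":0.2,"rx":0,"ry":0,"rz":0,"claw":0.35},{"x":-0.1,"y":-0.05,"z":0.2,"rx":0,"ry":0,"rz":0,"claw":0.35},{"x":-0.1,"y":-0.05,"z":0.2,"rx":0,"ry":0,"rz":0,"claw":0.35},{"x":-0.1,"y":-0.05,"z":0.2,"rx":0,"ry":0,"rz":0,"claw":0.35}]'
python3 - <<'E'
from h import *
p=capture('wrist');cv2.imwrite('pics/w11.png',cv2.resize(cv2.cvtColor(p['color'],cv2.COLOR_RGB2BGR),(800,600),interpolation=cv2.INTER_CUBIC))
np.savez('w11.npz',**{k:p[k] for k in ['color','mtx','world_to_cam']})
E
```

```text
time_s: 57.6
tcp_pos: [0.5199, 0.1854, 0.2207]
ee_rot: [[0.991, 0.136, -0.001], [0.136, -0.991, -0.001], [-0.001, 0.001, -1.0]]
wrist_force: [-0.4, 0.9, 1.4]
gripper_width: 0.353
gripper_force: 0.0
time_s: 58.6
tcp_pos: [0.4958, 0.1736, 0.2694]
ee_rot: [[0.991, 0.137, -0.0], [0.137, -0.991, -0.0], [-0.0, 0.0, -1.0]]
wrist_force: [0.7, 0.7, 0.2]
gripper_width: 0.351
gripper_force: 0.0
```

View pics/w11.png

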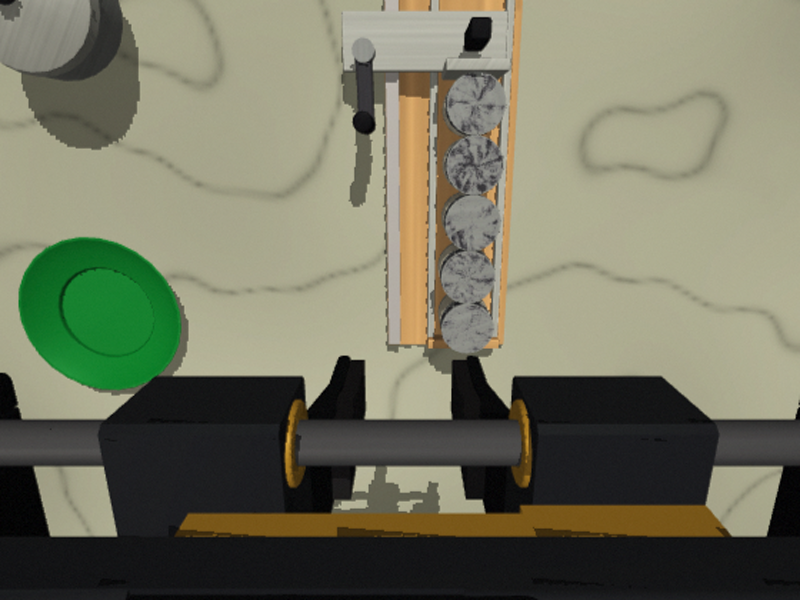

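The lever points forward, from the pivot at (363,50) to the knob at (364,121). The five tins form a closed row from (475,103) to (467,325). One numeric check, then I'll hand in.

Run:
```python
from h import *
p=dict(np.load('w11.npz'));q=(.4285,.1152,.13735)
for uv,z in [((475,104),.052),((474,164),.052),((472,221),.052),((467.5,275),.052),((467,325),.052),((363,50),.039),((364,121),.072),((476,60),.056)]:
    print(uv,(inv(q,onz(p,np.array(uv)*.7,z))*1e3).round(1))
# edge scan: knob and stop top
c=cv2.cvtColor(p['color'],cv2.COLOR_RGB2BGR)[0:260,225:375];cv2.imwrite('pics/w11c.png',cv2.resize(c,None,fx=2.3,fy=2.3,interpolation=cv2.INTER_CUBIC))
```

```text
(475, 104) [187.9   1.4]
(474, 164) [147.2   0.6]
(472, 221) [106.    0.6]
(467.5, 275) [64.4  2.6]
(467, 325) [23.6  1.6]
(363, 50) [224.8  80.4]
(364, 121) [175.5  78.2]
(476, 60) [215.5   2.3]
```

View pics/w11c.png

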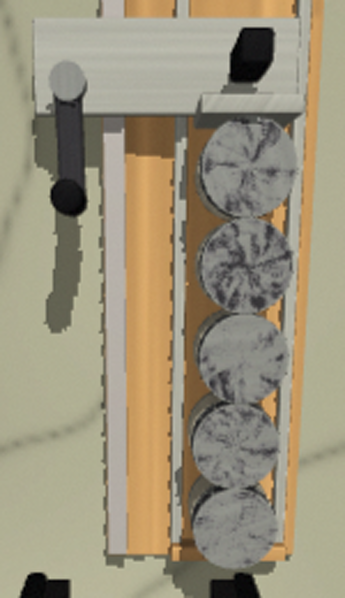

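The spacing is about 41–42 mm with no gaps, and the stop face is at ≈209–210 mm. The lever is at about its locked limit and the arm is clear, so I'll hand in.

```bash
python3 -c "
from station import *
print(finish_job())"
```

```text
the job is handed in; nothing more can be done
None
```

The rack is restocked: two old tins against the lip, three new tins upright behind them, the row closed up by the stop and the lever locked; the mortar, sugar bowl, saucer and spatula were not touched, and the job is handed in (no verdict was returned).

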